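# Set up a shaft on V-blocks for a run-out check

## Robot

A 6-joint arm with a two-finger parallel gripper is mounted at the origin on the work surface. World frame = base frame: x ahead of the robot, y to its left, z up, the work surface at z = 0. Lengths are in m, angles in rad, forces in N, time in s.
With the tool pointing down it reaches from about 0.3 to 0.775 m from the base axis. Payload 14.6 kg.
Tool frame: the origin (TCP) lies at the very end of the fingers, on their centre line; the grasp point (between the pads) lies 19 mm behind it (pinch_z is the distance from the TCP to the grasp point, in m); z points along the fingers, y is the direction in which the jaws open and shut (so a half turn about z gives the same grasp; the last joint's range is limited). The gripper opens to 94 mm and grips with 3 to 60 N. Pads are 16 mm wide; open, the fingers measure 119 mm over their backs; the gripper's body (75 mm by 177 mm) begins 78 mm behind the grasp point.
Start: joints at [1.247, 0.3, 1.521, -0, 1.321, -0.067], TCP at [0.14, 0.532, 0.18] pointing down, gripper open.
Joint ranges: [-3.03, 3.03], [-0.79, 2.21], [0.23, 2.52], [-1.04, 4.18], [0, 3.07], [-2.55, 2.55]. Speed limits (rad/s): [2.22, 2.22, 2.57, 3.14, 3.14, 3.14].

## Interface

Orientations are given as [roll, pitch, yaw] about the fixed x, y, z axes, in that order (R = Rz(yaw) Ry(pitch) Rx(roll)).
In Python, from station import get_obs, camera, hand_in, pinch_z gives the robot as it stands.
- The arm moves only by the tool servo_tool, never from a script. Its argument "moves" is a list that holds one entry, the list of rows, each a list of 7 numbers: the turn, a rotation vector about the tool's x, y, z normalised to -1 to 1, where 1 is pi/2 rad, then the shift along the tool's x, y, z normalised to -1 to 1, where 1 is 500 mm, then the closure, from 0 (fully open) to 1 (shut). In form: [[[rx, ry, rz, x, y, z, hand], ...]]. A call has 1 to 12 rows; each row is the pose to reach, as a shift and turn from the pose measured when the call began, along the tool's axes at that moment; what a row does not reach only later rows make up. A row lasts 1/12 s, in which the tool goes at most 41.7 mm and 7.16 degrees, less where a joint would pass 70% of its speed; a pose out of reach is approached as far as the arm can. A call with a number of a shift or a turn outside -1 to 1 is refused whole. A call with a gripper value outside its range is refused whole. The fingers move at their own pace and stop on an object; "squeeze" is the grip in N (left out, the last holds). Time passes only in rows, so rows that repeat a pose let the fingers close. It gives the time, the measured TCP pose, the force and the opening at its end, in the units of the state.
- get_obs(): the state, without advancing time (a new reading comes with each control period).
- camera(name): name is "side" or "top" or "wrist"; returns a dict with "color" (420x560x3 uint8, red, green, blue), "intrinsics" (3x3 intrinsics, pixels), "rvec" (rotation vector, rad) and "tvec" (3), from world to camera coordinates, as OpenCV has them. Camera axes: x right, y down, z forward; pixel columns grow to the right and rows downward; lengths in m; the calibration is good to about 2 mm. A picture is of the moment at which its call begins. There is no depth.
- hand_in(): hands the job in, once; it reports no verdict.
The state is a dict: "time_s": time; "qpos": joint angles; "joint_vel": joint speeds; "tau": joint torques, N m; "ee_pos": TCP position; "eef_rot": TCP orientation; "force": force on the tool from outside, world axes, zero at the start; "moment": the same for the moment, N m; "grip_width": finger opening in m.
Only numpy, scipy, OpenCV 4.12 (cv2) and the standard library are available. Lean on these libraries where they do the work, as an engineer would, in place of code of your own. Each camera call takes 0.05 s, during which the arm holds its last target.

## Task

Set up the shaft for checking on the dark steel set-up plate: stand the wide V-block squarely on the bright end pad next to the rectangular end stop, the narrow V-block squarely on the bright end pad next to the round post, both with their grooves along the plate, and the small screw jack on the middle pad between them. Only when all three stand centred on their pads, take the shaft from its wooden rest and lay it last in both grooves, with its flanged end towards the end stop and its middle over the jack. Let go of everything, and do not shift the dial indicator stand or the oil bottle.

Things in the scene. Friction and masses are not known exactly. Their poses are not given: they have to be found in the camera images.
- plate: Fixed dark steel set-up plate on the bench, 90 mm (its x) by 370 mm (its y) by 12 mm thick; origin at the centre of its underside, z up, so its top is at z = 12 mm. It lies roughly across in front of the robot. On its top, flush, are three bright metal pads in a row along its y: two end pads, 64 by 62 mm, centred at y = +70 and y = -70 mm, and a small middle pad, 40 by 40 mm, at y = 0.
- stop: End stop: fixed upright rectangular steel block on one end of the plate, 60 mm (along plate x) by 20 mm (along plate y), 55 mm tall; origin at the centre of its underside, on the plate's top. It stands on the plate's long centre line at y = +160 or y = -160 mm of the plate (either end), 90 mm from the centre of the pad next to it.
- post: Fixed upright round steel post, 30 mm diameter, 55 mm tall, on the other end of the plate from the end stop, 160 mm from the plate's centre; origin at the centre of its underside, on the plate's top.
- wide_block: Wide V-block, loose, bright aluminium, 0.25 to 0.5 kg: 56 mm along its groove (its x), 56 mm across (its y), 50 mm tall, flat upright sides; origin at the centre of its underside, z up. The open 90 degree V groove in the top runs along its x, 40 mm wide, its bottom 30 mm above the underside; a 24 mm shaft lies in it with its axis 47 mm above the underside. Same either way round.
- narrow_block: Narrow V-block, loose, as the wide one (56 mm across its y, 50 mm tall, same groove along its x and same groove height) but only 32 mm along its groove (its x), 0.15 to 0.3 kg; origin at the centre of its underside, z up. Same either way round.
- jack: Small screw jack, loose, dark steel, round, about 0.12 kg: base 36 mm diameter and 19 mm tall, tapering to a 16 mm head; 30 mm tall in all, so it clears the shaft by 5 mm. Origin at the centre of its underside, z up.
- shaft: Steel shaft, loose, 24 mm diameter, 250 mm long, about 0.4 kg, lying level in its wooden rest; origin on its axis at mid-length (it balances within 10 mm of there), its x axis along it towards the flanged end. The flange is a disc 44 mm in diameter at x = +113 to +125 mm. Its axis is 45 mm above the bench in the rest, and 59 mm above the bench when seated in the V-blocks on the plate.
- rest: Fixed wooden rest that holds the shaft at the start: base 150 mm (x) by 50 mm (y) by 12 mm tall with two V-notched saddles, 20 mm long, at x = +62 and -62 mm, about 50 mm tall at their tips; between the saddles, under the shaft, it is open down to the 12 mm base. Origin at the centre of its underside, its x along the shaft.
- indicator: Bystander, to be left alone: dial indicator stand near the left end of the plate, loose, grey 50 by 50 by 40 mm base with a thin column 170 mm tall overall and a round dial on an arm that reaches 82 mm to its +x at 150 mm height; origin at the centre of its underside.
- oil: Bystander, to be left alone: white plastic oil bottle, loose, 60 mm diameter, 150 mm tall; origin at the centre of its underside.
There are look-alikes about, which are no part of the job. What is shaped like the wide_block but green is not meant.

How it is judged:
By the outcome, as a careful person would: the job done as asked, in the order asked, and still so for the second after the job is handed in, with the robot touching nothing.
It also fails if it takes over 96 s, if anything falls off the work surface, if the arm or the gripper's body presses on something with over 40 N, if the wrist force passes 120 N, or if a joint passes its speed limit or range.

## Working session

There is one attempt and no reset: what is moved stays moved. The work goes in short steps, Python scripts to look and compute and a tool call to move; the robot and the scene stay as the last step left them, time stands still between calls to the robot, and variables do not carry over. Pictures are saved under pics/ and viewed, and the job is handed in when it is done.

Besides the shell and the picture viewer there is one more tool, called by a JSON object that holds its "name" and its "arguments". servo_tool: Moves the arm, as the interface text tells. Scaled input: -1 to 1 covers 500 mm each way for a shift and pi/2 rad each way for a turn. Its arguments: {"type":"object","properties":{"moves":{"type":"array"},"squeeze":{"type":"number"}},"required":["moves"]}

```bash
ls; mkdir -p pics; python3 - <<'E'
from station import get_obs,camera,pinch_z
import cv2
print(pinch_z,get_obs())
for n in ("side","top","wrist"):
    c=camera(n); cv2.imwrite(f"pics/{n}0.png",c["color"][:,:,::-1]); print(n,c["intrinsics"],c["rvec"],c["tvec"])
E
```

```text
pics
0.0188 {'time_s': 0.0, 'qpos': array([ 1.24738801e+00,  3.00423484e-01,  1.52160860e+00, -2.13316392e-05,
        1.32070183e+00, -6.65397810e-02]), 'joint_vel': array([ 8.74275648e-04, -7.86085508e-04, -7.11992021e-05, -4.23614264e-04,
        8.75869445e-04,  6.23661096e-04]), 'tau': array([-2.15111027e-04, -5.31792355e+01, -3.52745819e+01,  7.08236522e-02,
        2.41910439e-02, -8.67050039e-05]), 'ee_pos': array([0.13960916, 0.53167208, 0.17950083]), 'eef_rot': array([-3.14045254e+00, -5.52671788e-05,  2.88472938e+00]), 'force': array([-0.25195451,  0.721304  ,  0.07080339]), 'moment': array([ 0.01439382, -0.00230689, -0.0131816 ]), 'grip_width': 0.09409207250965045}
side [[500.02442706   0.         270.50812418]
 [  0.         500.02442706 216.33605155]
 [  0.           0.           1.        ]] [ 0.39748093 -2.63110231  1.36400922] [0.5339708  0.1063365  1.12058733]
top [[541.90181387   0.         279.70195835]
 [  0.         541.90181387 201.02968407]
 [  0.           0.           1.        ]] [ 2.05602785 -2.17677402  0.23042288] [0.06159959 0.5320965  1.20588875]
wrist [[365.50484093   0.         276.25696361]
 [  0.         365.50484093 204.17883513]
 [  0.           0.           1.        ]] [-2.30147577 -1.77642018 -0.25138019] [-0.54990299 -0.02967055  0.39233386]
```

View pics/top0.png

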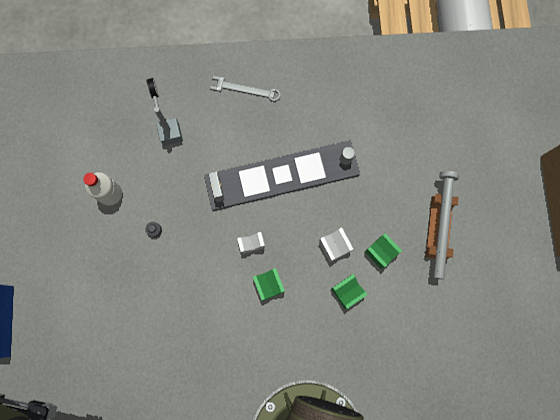

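View pics/side0.png

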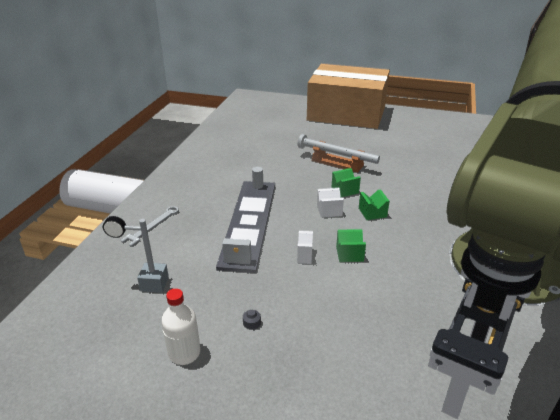

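View pics/wrist0.png

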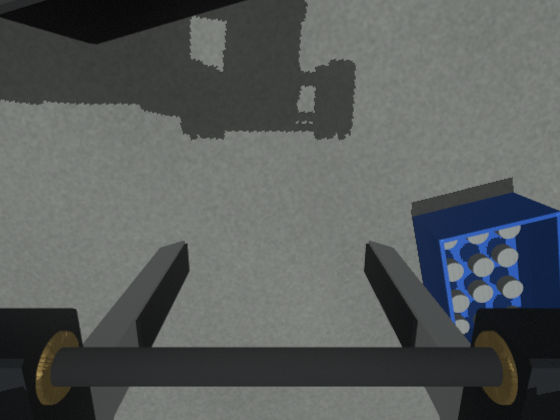

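```bash
cat > h.py <<'E'
import numpy as np, cv2
from station import get_obs,camera
from scipy.spatial.transform import Rotation as Ro
def cast(c,uv,z):
    uv=np.atleast_2d(np.array(uv,float)); R=cv2.Rodrigues(np.array(c["rvec"]))[0]; t=np.array(c["tvec"]).ravel()
    o=-R.T@t; d=np.c_[uv,np.ones(len(uv))]@np.linalg.inv(c["intrinsics"]).T@R
    return o+d*((z-o[2])/d[:,2])[:,None]
def proj(c,P):
    return cv2.projectPoints(np.atleast_2d(np.array(P,float)),np.array(c["rvec"]),np.array(c["tvec"]),c["intrinsics"],None)[0][:,0]
def crop(c,u0,v0,u1,v1,s,name):
    im=cv2.resize(c["color"][v0:v1,u0:u1,::-1],None,fx=s,fy=s,interpolation=cv2.INTER_CUBIC); cv2.imwrite("pics/"+name,im)
def delta(p,yaw,pos=None,rot=None):
    """row for target TCP p, tool down with given yaw (eef yaw), from current pose"""
    o=get_obs(); p0=o["ee_pos"] if pos is None else np.array(pos); r0=o["eef_rot"] if rot is None else rot
    R0=Ro.from_euler("xyz",r0); R1=Ro.from_euler("xyz",[np.pi,0,yaw])
    s=R0.inv().apply(np.array(p)-p0)/0.5; w=(R0.inv()*R1).as_rotvec()/(np.pi/2)
    return np.round(np.r_[w,s],4)
E
python3 - <<'E'
from h import *
c=camera("top")
crop(c,140,130,420,310,2.8,"t1.png")
crop(c,400,150,480,300,4,"t2.png")
for n,z,p in [("plateC",.012,(282,175)),("wide",.05,(336,245)),("narrow",.05,(250,243)),("jack",.03,(153,229)),("flange",.045,(449,175)),("shend",.045,(440,277)),("ind",.04,(170,129)),("oil",.15,(91,180)),("stop",.067,(215,187)),("post",.067,(348,153))]:
    print(n,cast(c,p,z).round(3))
E
```

```text
plateC [[0.608 0.021 0.012]]
wide [[ 0.425 -0.092  0.05 ]]
narrow [[0.441 0.105 0.05 ]]
jack [[0.49  0.331 0.03 ]]
flange [[ 0.577 -0.374  0.045]]
shend [[ 0.339 -0.324  0.045]]
ind [[0.731 0.286 0.04 ]]
oil [[0.584 0.437 0.15 ]]
stop [[0.574 0.179 0.067]]
post [[ 0.638 -0.135  0.067]]
```

View pics/t1.png

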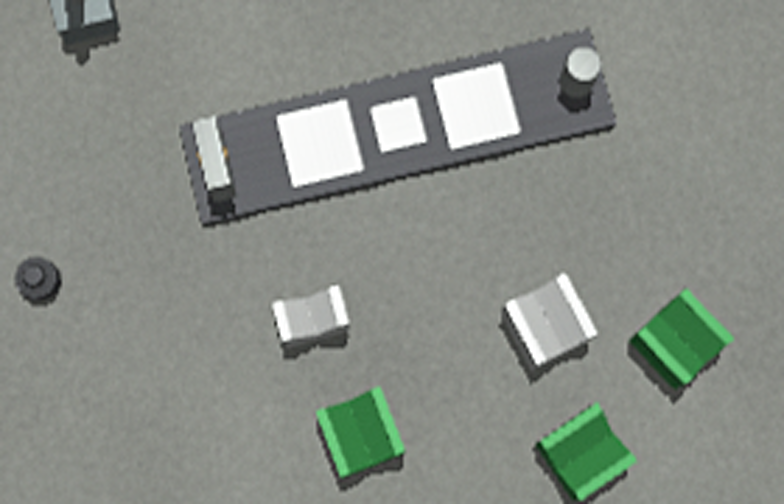

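View pics/t2.png

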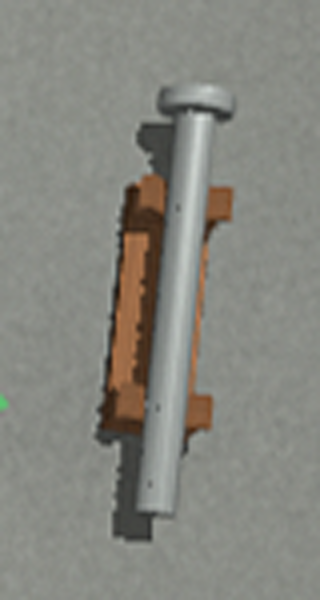

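```bash
python3 - <<'E'
from h import *
c=camera("top"); im=c["color"].astype(int)
g=im.min(2); sat=im.max(2)-im.min(2)
def blobs(m,box,z,amin=40):
    u0,v0,u1,v1=box; mm=np.zeros(m.shape,np.uint8); mm[v0:v1,u0:u1]=m[v0:v1,u0:u1]
    n,l,s,ce=cv2.connectedComponentsWithStats(mm)
    for i in range(1,n):
        if s[i,4]<amin: continue
        pts=cv2.findContours((l==i).astype(np.uint8),0,1)[0][0][:,0]
        uv=np.argwhere(l==i)[:,::-1]; P=cast(c,uv,z)[:,:2]
        r=cv2.minAreaRect((P*1000).astype(np.float32))
        print(s[i,4],ce[i].round(1),P.mean(0).round(4),[np.round(x,1) for x in r])
print("pads");blobs((g>225).astype(np.uint8),(205,140,360,210),.012)
print("wide");blobs(((g>150)&(sat<40)).astype(np.uint8),(315,222,360,268),.05)
print("narrow");blobs(((g>150)&(sat<40)).astype(np.uint8),(230,225,270,262),.05)
print("jack");blobs((g<75).astype(np.uint8),(140,215,168,245),.02)
print("edge stop");blobs(((g>130)).astype(np.uint8),(205,168,226,208),.067)
print("post");blobs(((g>130)).astype(np.uint8),(338,143,357,165),.067)
print("cap");blobs(((im[:,:,0]>150)&(sat>90)).astype(np.uint8),(80,165,105,190),.15)
crop(c,225,215,275,265,10,"n.png");crop(c,310,215,365,270,10,"w.png")
E
```

```text
pads
639 [309.6 167.4] [ 0.6233 -0.0472] [array([623.4, -47.4]), array([64.1, 61.6]), np.float64(10.6)]
258 [281.7 174.1] [0.6104 0.0217] [array([610.7,  21.6]), array([39.8, 39.1]), np.float64(10.1)]
650 [253.7 180.7] [0.5976 0.0906] [array([597.8,  90.5]), array([63.7, 61.5]), np.float64(11.1)]
wide
621 [336.6 243.3] [ 0.4293 -0.0938] [array([429.8, -93.6]), array([58.5, 57.9]), np.float64(23.7)]
narrow
363 [250.5 241.7] [0.4442 0.1036] [array([444.1, 103.5]), array([35.4, 58.6]), np.float64(10.9)]
jack
102 [154.3 232.3] [0.4835 0.3307] [array([486.7, 332.5]), array([35.8, 33.4]), np.float64(86.7)]
edge stop
285 [214.3 180.3] [0.5899 0.1801] [array([584.8, 179.5]), array([46.7, 69.2]), np.float64(86.8)]
76 [206.5 198.9] [0.5467 0.1996] [array([554.8, 197. ]), array([11.5, 54.7]), np.float64(88.3)]
post
162 [350.  151.1] [ 0.6426 -0.1406] [array([ 644.3, -139.6]), array([30.7, 37.3]), np.float64(85.3)]
cap
116 [ 89.1 178.4] [0.5882 0.4415] [array([588. , 441.7]), array([24.1, 25.6]), np.float64(44.8)]
```

View pics/w.png

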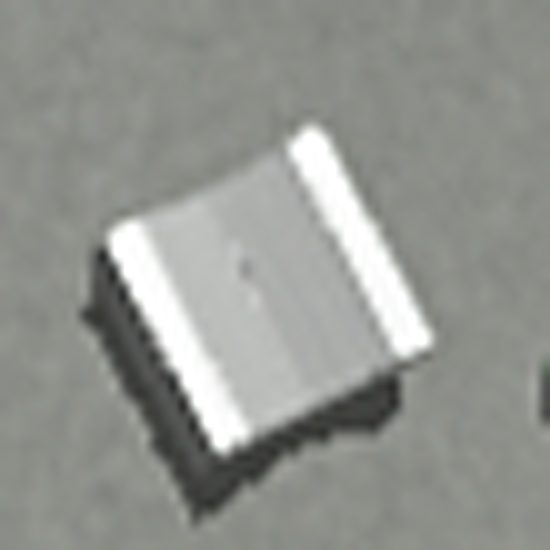

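View pics/n.png

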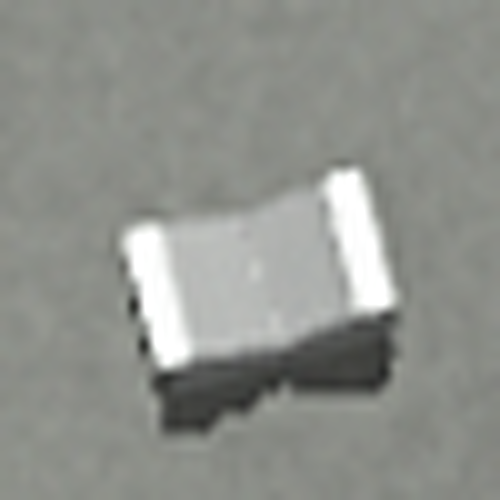

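```bash
python3 - <<'E'
from h import *
print(delta([.485,.331,.15],np.radians(100.6)))
c=camera("top"); crop(c,135,210,175,250,14,"j.png")
w=camera("wrist"); R=cv2.Rodrigues(w["rvec"])[0]; C=-R.T@w["tvec"]; print(C, R.T[:,2]); print(cast(c,[(152.5,228.5)],.03))
E
```

```text
[-3.000e-04  2.000e-04  7.187e-01 -7.701e-01 -2.130e-01  5.960e-02]
[0.06136162 0.55269141 0.38501682] [ 0.26927109 -0.07058695 -0.96047414]
[[0.49109723 0.33255558 0.03      ]]
```

View pics/j.png

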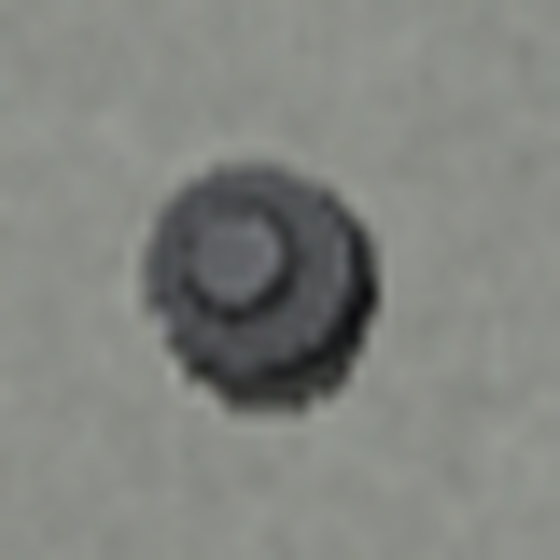

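{"name": "servo_tool", "arguments": {"moves": [[[0,0,0.08,-0.07,-0.02,0,0],[0,0,0.16,-0.15,-0.04,0.01,0],[0,0,0.24,-0.23,-0.06,0.02,0],[0,0,0.32,-0.31,-0.085,0.03,0],[0,0,0.4,-0.39,-0.11,0.04,0],[0,0,0.48,-0.47,-0.135,0.05,0],[0,0,0.56,-0.55,-0.16,0.06,0],[0,0,0.64,-0.63,-0.185,0.06,0],[0,0,0.7187,-0.71,-0.2,0.06,0],[0,0,0.7187,-0.781,-0.214,0.06,0],[0,0,0.7187,-0.781,-0.214,0.06,0],[0,0,0.7187,-0.781,-0.214,0.06,0]]]}}

```text
time_s: 1.35
ee_pos: [0.4913, 0.3281, 0.1494]
eef_rot: [-3.141, 0.0, 1.753]
force: [-0.3, 0.2, -0.3]
grip_width: 0.094
```

```bash
python3 - <<'E'
from h import *
w=camera("wrist");cv2.imwrite("pics/wj.png",w["color"][:,:,::-1]); print(get_obs()["ee_pos"],get_obs()["eef_rot"])
print(proj(w,[.4905,.333,.03]))
E
```

```text
[0.4901719  0.32891912 0.14954733] [-3.14071717e+00  3.32270692e-04  1.75507037e+00]
[[276.13431528 185.5490547 ]]
```

View pics/wj.png

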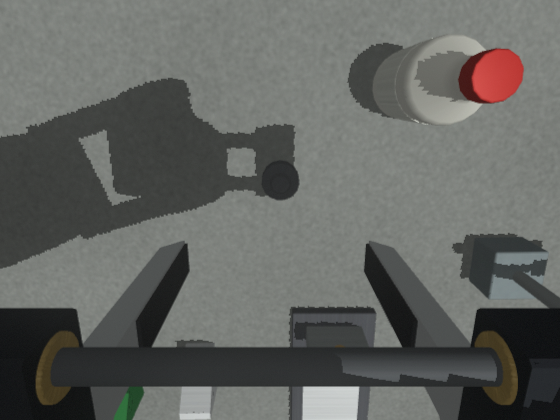

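```bash
python3 - <<'E'
from h import *
w=camera("wrist");crop(w,240,140,320,220,8,"wj2.png")
g=w["color"].min(2); m=(g<48).astype(np.uint8)
n,l,s,ce=cv2.connectedComponentsWithStats(m[150:210,255:310]);print(s,ce+[255,150])
for p in [(281,178),(280.5,180.5)]: print(cast(w,p,.03),cast(w,p,.019))
print(get_obs()["ee_pos"])
E
```

```text
[[   0    0   55   60 2243]
 [   8   12   36   38 1057]] [[282.84306732 179.0325457 ]
 [280.21097446 180.49195837]]
[[0.49246213 0.34153676 0.03      ]] [[0.49302434 0.33924491 0.019     ]]
[[0.4924499  0.33917903 0.03      ]] [[0.49301169 0.3368073  0.019     ]]
[0.4895929  0.32948571 0.14975515]
```

View pics/wj2.png

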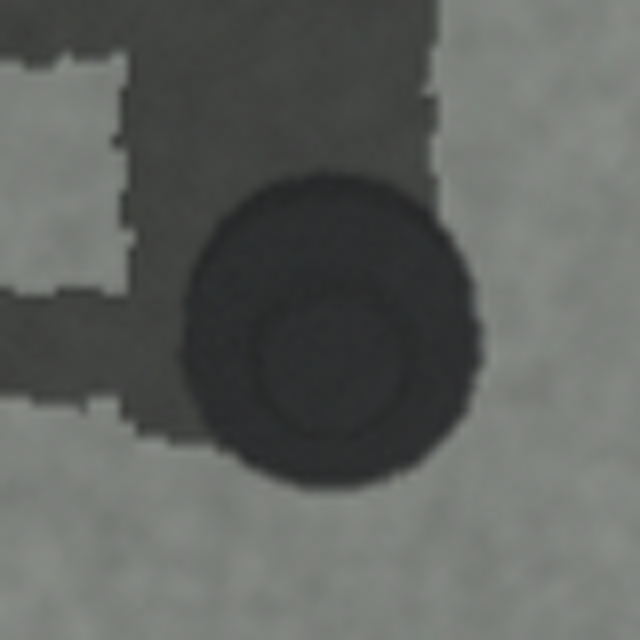

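```bash
python3 - <<'E'
from h import *
w=camera("wrist");print(get_obs()["ee_pos"],get_obs()["eef_rot"])
print(cast(w,(281.5,185),.03));print(delta([.4915,.3345,.005],np.radians(100.6)))
E
```

```text
[0.48929487 0.32982842 0.14993921] [-3.14118113e+00  2.06854546e-04  1.75715613e+00]
[[0.49357912 0.33575989 0.03      ]]
[-3.000e-04  1.000e-04  9.000e-04  8.400e-03  6.200e-03  2.899e-01]
```

{"name": "servo_tool", "arguments": {"moves": [[[0,0,0,0.0084,0.0072,0.07,0],[0,0,0,0.0084,0.0072,0.14,0],[0,0,0,0.0084,0.0072,0.2,0],[0,0,0,0.0084,0.0072,0.25,0],[0,0,0,0.0084,0.0072,0.29,0],[0,0,0,0.0084,0.0072,0.29,0],[0,0,0,0.0084,0.0072,0.29,1],[0,0,0,0.0084,0.0072,0.29,1],[0,0,0,0.0084,0.0072,0.29,1],[0,0,0,0.0084,0.0072,0.29,1],[0,0,0,0.0084,0.0072,0.29,1],[0,0,0,0.0084,0.0072,0.29,1]]], "squeeze": 20}}

```text
time_s: 2.5
ee_pos: [0.4923, 0.3347, 0.0056]
eef_rot: [3.141, -0.0, 1.757]
force: [1.4, -0.8, 0.0]
grip_width: 0.0573
```

```bash
python3 - <<'E'
from h import *
w=camera("wrist");cv2.imwrite("pics/wj3.png",w["color"][:,:,::-1]); print(get_obs())
E
```

```text
{'time_s': 2.55, 'qpos': array([ 5.35628308e-01,  5.90896120e-01,  1.53903187e+00, -1.85215915e-05,
        1.01145271e+00,  3.49375695e-01]), 'joint_vel': array([ 0.00110666,  0.00558375,  0.00266009,  0.00174717, -0.00082174,
        0.00031635]), 'tau': array([ 5.02127758e-02, -6.37574959e+01, -2.99234909e+01,  6.50610728e-02,
       -5.32918784e-03,  5.30574798e-04]), 'ee_pos': array([0.49216976, 0.33465934, 0.00539032]), 'eef_rot': array([ 3.14138813e+00, -5.78000609e-05,  1.75705877e+00]), 'force': array([-0.49614629,  0.72561017, -0.61055445]), 'moment': array([-0.13192526,  0.09728594, -0.01827479]), 'grip_width': 0.05365919481713128}
```

View pics/wj3.png

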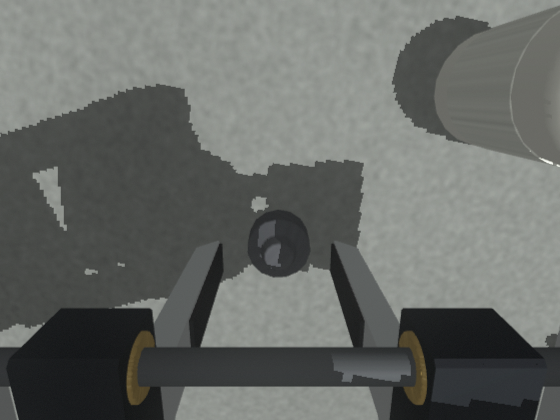

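```bash
python3 - <<'E'
from h import *
w=camera("wrist");crop(w,230,190,330,290,7,"wj4.png")
o=get_obs();p=o["ee_pos"];print(proj(w,[p,p+[0,0,.019],p+[0,0,.025]]),cast(w,(274,256),.03),p)
E
```

```text
[[275.42638055 239.22679025]
 [275.34375348 251.98878536]
 [275.31446181 256.51297054]] [[0.49140254 0.33466739 0.03      ]] [0.49213141 0.33460981 0.00523633]
```

View pics/wj4.png

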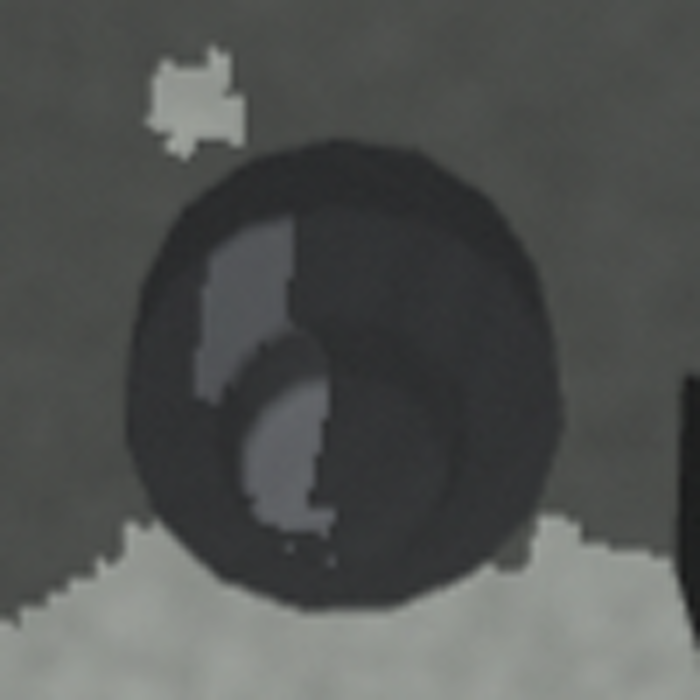

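{"name": "servo_tool", "arguments": {"moves": [[[0,0,0,0,0,0,1],[0,0,0,0,0,0,1],[0,0,0,0,0,0,1],[0,0,0,0,0,0,1],[0,0,0,0,0,0,1],[0,0,0,0,0,0,1]]], "squeeze": 20}}

```text
time_s: 3.1
ee_pos: [0.4921, 0.3346, 0.0052]
eef_rot: [-3.141, 0.0, 1.757]
force: [0.4, 0.0, 0.1]
grip_width: 0.0096
```

```bash
python3 - <<'E'
from h import *
w=camera("wrist");crop(w,230,190,330,290,7,"wj5.png")
o=get_obs();p=o["ee_pos"];print(proj(w,[p,p+[0,0,.019],p+[0,0,.025]]),o)
E
```

```text
[[275.52660621 239.28503517]
 [275.44364076 252.06523354]
 [275.4142267  256.59624639]] {'time_s': 3.15, 'qpos': array([ 5.35586383e-01,  5.91194074e-01,  1.53904269e+00, -6.30272156e-05,
        1.01146394e+00,  3.49350992e-01]), 'joint_vel': array([8.04357451e-05, 7.82391608e-04, 4.33514133e-04, 7.20056945e-04,
       5.15293758e-04, 6.13714822e-04]), 'tau': array([-2.07428922e-03, -6.35407877e+01, -2.98264951e+01,  6.38640602e-02,
       -9.66214109e-03,  1.12295218e-04]), 'ee_pos': array([0.49212602, 0.33459144, 0.00520946]), 'eef_rot': array([-3.14150942e+00,  8.71761209e-05,  1.75706517e+00]), 'force': array([ 0.54331365, -0.03477882,  0.19115139]), 'moment': array([-0.04192555,  0.05948266, -0.00062468]), 'grip_width': 0.0055440615459642125}
```

View pics/wj5.png

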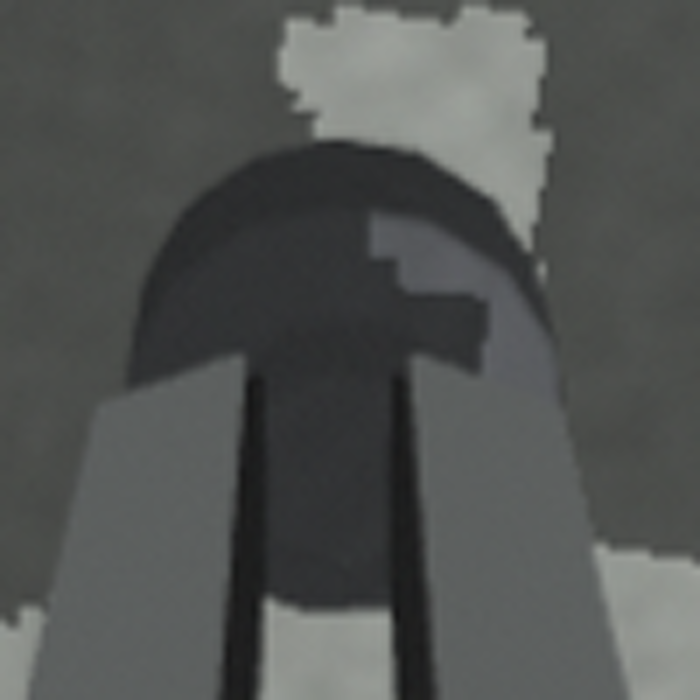

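```bash
python3 - <<'E'
from h import *
c=camera("side");crop(c,150,230,350,380,4,"s1.png");p=get_obs()["ee_pos"];print(proj(c,[p,[.4905,.3335,.03]]))
c=camera("top");crop(c,100,190,200,265,8,"tt1.png");print(proj(c,[p,[.4905,.3335,.03]]))
E
```

```text
[[252.10582273 321.17982421]
 [252.65642135 312.0114618 ]]
[[153.96232415 229.74337758]
 [152.09903474 228.77396279]]
```

View pics/s1.png

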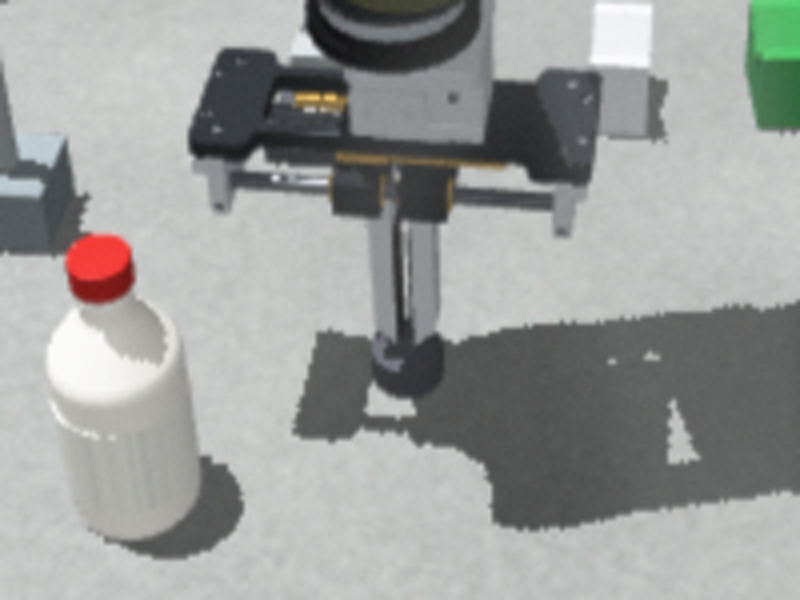

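View pics/tt1.png

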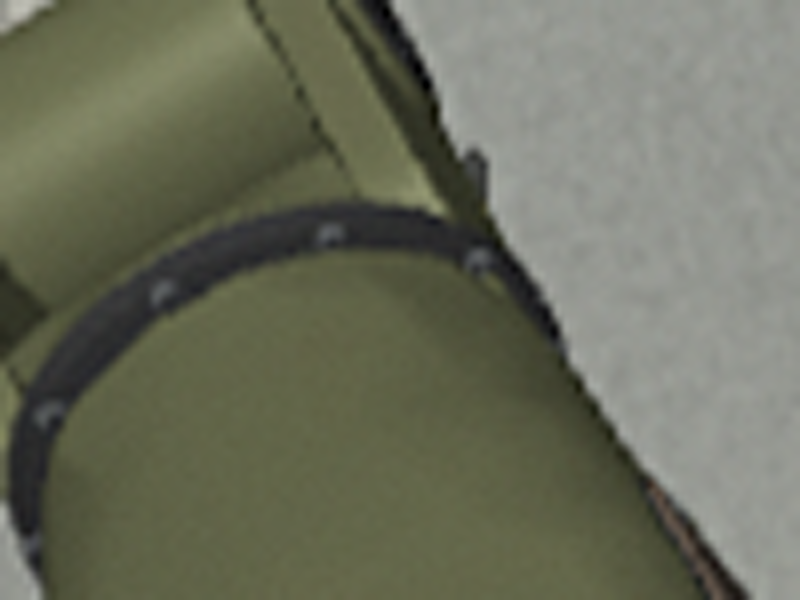

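```bash
python3 - <<'E'
from h import *
c=camera("side");crop(c,225,270,285,345,8,"s2.png")
w=camera("wrist");crop(w,180,170,380,320,4,"wj6.png");print(get_obs()["grip_width"])
E
```

```text
0.0005852453173159439
```

View pics/s2.png

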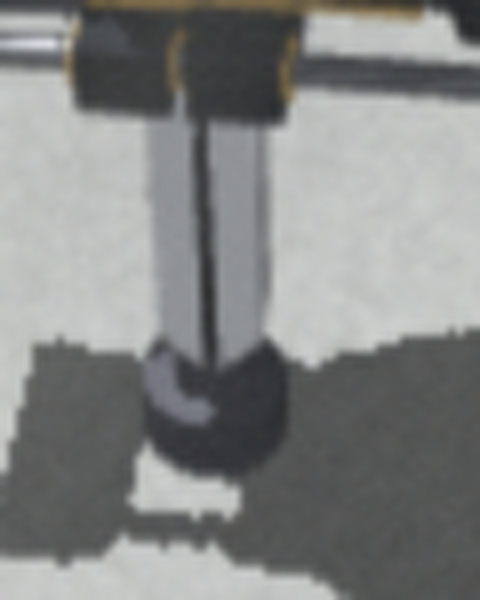

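View pics/wj6.png

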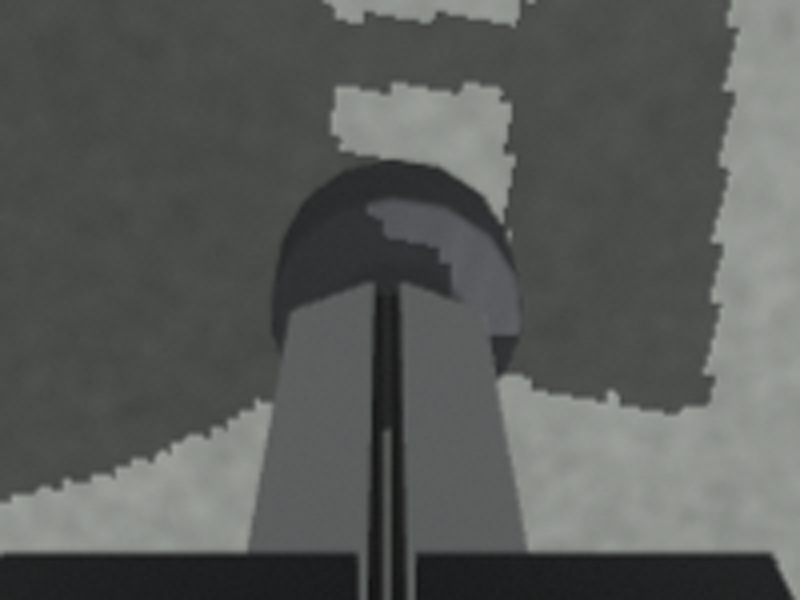

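{"name": "servo_tool", "arguments": {"moves": [[[0,0,0,0,0,-0.03,1],[0,0,0,0,0,-0.07,1],[0,0,0,0,0,-0.11,1],[0,0,0,0,0,-0.11,1]]]}}

```text
time_s: 3.68
ee_pos: [0.4937, 0.3356, 0.0641]
eef_rot: [3.136, -0.002, 1.757]
force: [-0.6, 0.7, 0.2]
grip_width: 0.0002
```

```bash
python3 - <<'E'
from h import *
c=camera("side");crop(c,215,250,290,350,6,"s3.png");p=get_obs()["ee_pos"];print(p,(proj(c,[p])-[215,250])*6)
w=camera("wrist");crop(w,180,170,380,320,4,"wj7.png");print((proj(w,[p])-[180,170])*4)
E
```

```text
[0.49302408 0.3351715  0.06205942] [[213.35345897 302.29134831]]
[[382.13005622 277.0187008 ]]
```

View pics/s3.png

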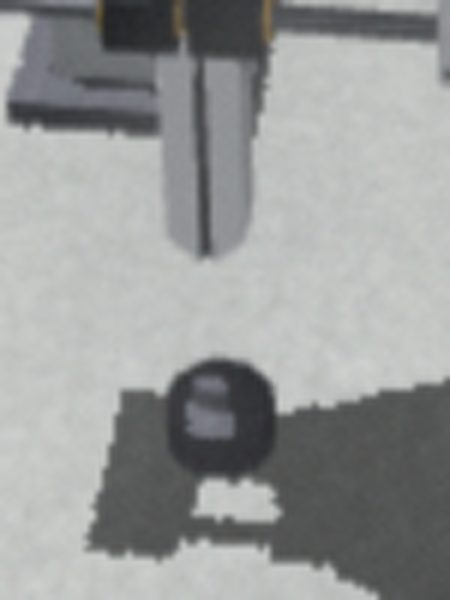

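View pics/wj7.png

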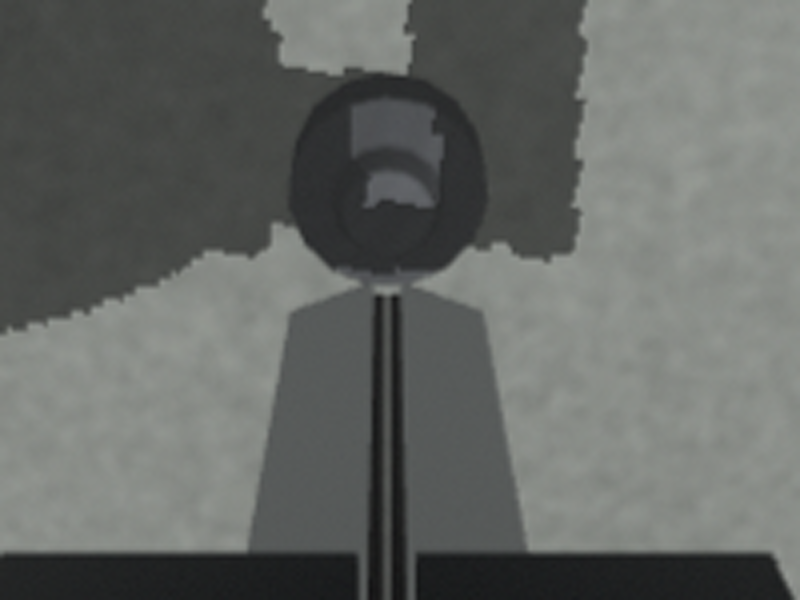

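```bash
cat >> h.py <<'E'
def tri(cs,uvs):
    A=[];b=[]
    for c,uv in zip(cs,uvs):
        R=cv2.Rodrigues(np.array(c["rvec"]))[0]; o=-R.T@np.ravel(c["tvec"]); d=R.T@np.linalg.inv(c["intrinsics"])@np.array([*uv,1.]); d/=np.linalg.norm(d)
        M=np.eye(3)-np.outer(d,d); A.append(M); b.append(M@o)
    x=np.linalg.solve(sum(A),sum(b)); return x,[proj(c,x)[0]-uv for c,uv in zip(cs,uvs)]
E
python3 - <<'E'
from h import *
s=camera("side");w=camera("wrist");o=get_obs()
print(o["ee_pos"],tri([s,w],[(249.2,292.7),(276.7,241)]))
print(cast(s,(249.2,292.7),.062+.0),cast(s,(249.2,292.7),.082))
R=cv2.Rodrigues(w["rvec"])[0];C=-R.T@w["tvec"];print(C-o["ee_pos"])
print("jack head",cast(s,(215+210/6,250+385/6),.03))
E
```

```text
[0.49166312 0.33431867 0.05915192] (array([0.49026371, 0.34699106, 0.0936462 ]), [array([ 0.03788515, -0.00867662]), array([ 0.13469467, -0.04578302])])
[[0.50249375 0.31620559 0.062     ]] [[0.49480193 0.33568801 0.082     ]]
[-0.01430685  0.08032113  0.20556692]
jack head [[0.49353174 0.34035245 0.03      ]]
```

{"name": "servo_tool", "arguments": {"moves": [[[0,0,0,0,0,0,0],[0,0,0,0,0,0,0],[0,0,0,0,0,0,0],[0,0,0,0,0,0,0],[0,0,0,0,0,0,0],[0,0,0,0,0,0,0],[0,0,0,0,0,0,0],[0,0,0,0,0,0,0],[0,0,0,0,0,0,0],[0,0,0,0,0,0,0]]]}}

```text
time_s: 4.72
ee_pos: [0.4917, 0.3343, 0.0592]
eef_rot: [-3.14, 0.001, 1.757]
force: [0.8, -0.6, 1.0]
grip_width: 0.0637
```

```bash
python3 - <<'E'
from h import *
w=camera("wrist");crop(w,130,200,420,400,2.7,"wj8.png");o=get_obs();print(o["grip_width"],o["ee_pos"])
s=camera("side");crop(s,190,230,310,350,5,"s4.png")
p=o["ee_pos"];j=np.array([np.sin(1.757),-np.cos(1.757),0])*.047
for h in (0,.02,.03): print(h,(proj(s,[p+j+[0,0,h],p-j+[0,0,h]])-[190,230])*5, proj(w,[p+j+[0,0,h],p-j+[0,0,h]]))
E
```

```text
0.06756835415037574 [0.49166468 0.33433432 0.059195  ]
0 [[185.61623877 347.14434194]
 [429.97371801 366.11504936]] [[353.74677299 239.36275742]
 [197.36589518 239.16245979]]
0.02 [[182.33315308 308.87881838]
 [429.66181524 327.67926183]] [[361.1066156  252.90943201]
 [189.74583356 252.68012699]]
0.03 [[180.6614542  289.39457744]
 [429.50296853 308.10457807]] [[365.34210721 260.70536319]
 [185.36102766 260.45858733]]
```

View pics/wj8.png

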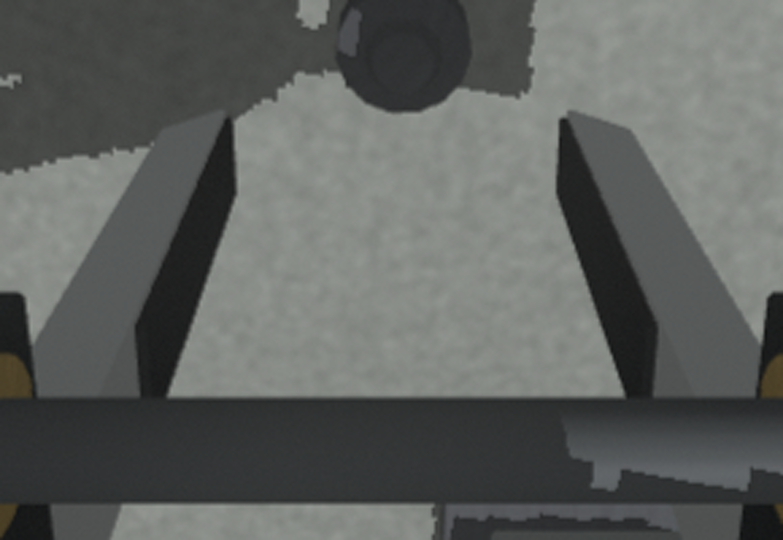

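View pics/s4.png

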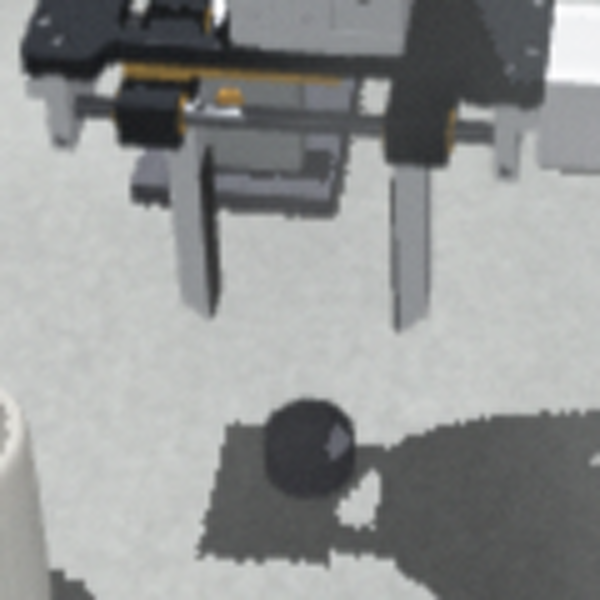

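{"name": "servo_tool", "arguments": {"moves": [[[0,0,0,0,0,0.05,0],[0,0,0,0,0,0.09,0],[0,0,0,0,0,0.11,0],[0,0,0,0,0,0.125,0],[0,0,0,0,0,0.13,0],[0,0,0,0,0,0.134,0],[0,0,0,0,0,0.134,0],[0,0,0,0,0,0.134,0]]]}}

```text
time_s: 5.48
ee_pos: [0.492, 0.3345, -0.007]
eef_rot: [-3.141, 0.0, 1.757]
force: [0.3, 0.4, 0.5]
grip_width: 0.094
```

```bash
python3 - <<'E'
from h import *
w=camera("wrist");crop(w,130,150,420,350,2.7,"wj9.png");o=get_obs();print(o["grip_width"],o["ee_pos"],o["force"])
s=camera("side");crop(s,190,250,310,350,6,"s5.png")
E
```

```text
0.09388702371982215 [ 0.4919862   0.33453745 -0.00699201] [ 0.27254249  0.66688191 -0.3497782 ]
```

View pics/wj9.png

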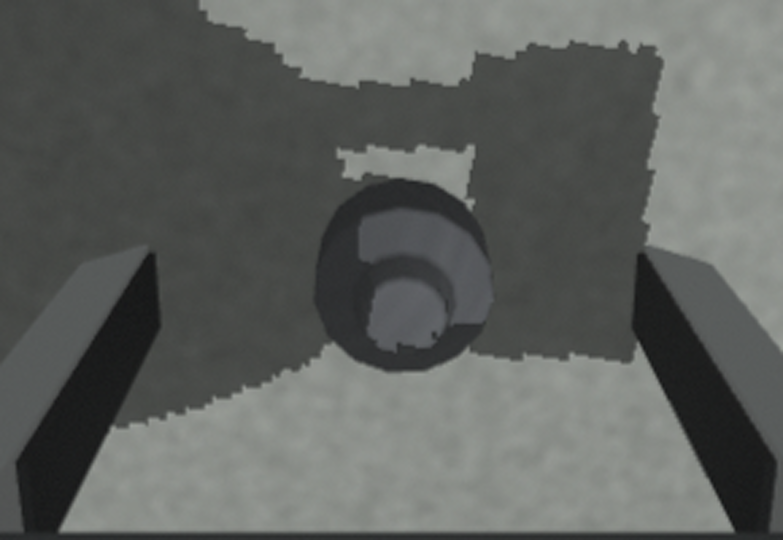

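View pics/s5.png

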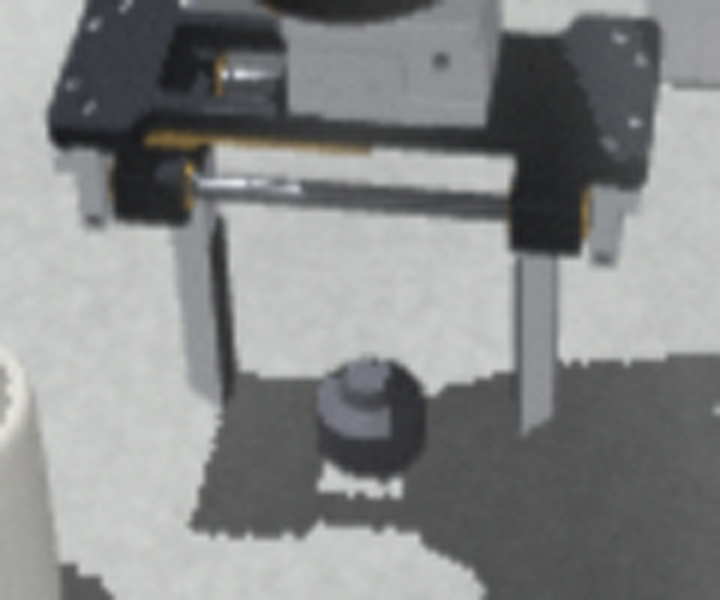

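{"name": "servo_tool", "arguments": {"moves": [[[0,0,0,0,0,0.008,0],[0,0,0,0,0,0.016,0],[0,0,0,0,0,0.02,0],[0,0,0,0,0,0.02,0]]]}}

```text
time_s: 5.92
ee_pos: [0.4916, 0.3343, -0.0178]
eef_rot: [-3.14, 0.001, 1.757]
force: [0.6, -0.4, 0.5]
grip_width: 0.0939
```

{"name": "servo_tool", "arguments": {"moves": [[[0,0,0,0,0,0.004,0],[0,0,0,0,0,0.006,0],[0,0,0,0,0,0.006,0]]]}}

```text
time_s: 6.17
ee_pos: [0.4914, 0.3342, -0.0211]
eef_rot: [-3.14, 0.001, 1.757]
force: [-0.0, 0.4, 0.3]
grip_width: 0.0941
```

{"name": "servo_tool", "arguments": {"moves": [[[0,0,0,0,0,0.004,0],[0,0,0,0,0,0.006,0],[0,0,0,0,0,0.006,0]]]}}

```text
time_s: 6.42
ee_pos: [0.4913, 0.3341, -0.0244]
eef_rot: [-3.14, 0.001, 1.757]
force: [-0.4, 0.0, -0.8]
grip_width: 0.094
```

```bash
python3 - <<'E'
from h import *
w=camera("wrist");crop(w,130,150,420,350,2.7,"wj10.png");o=get_obs();print(o["grip_width"],o["ee_pos"],o["force"])
s=camera("side");crop(s,190,250,310,350,6,"s6.png")
E
```

```text
0.09413866998617462 [ 0.49135426  0.33416171 -0.02426021] [-0.84141534  0.28908798  0.3266916 ]
```

View pics/wj10.png

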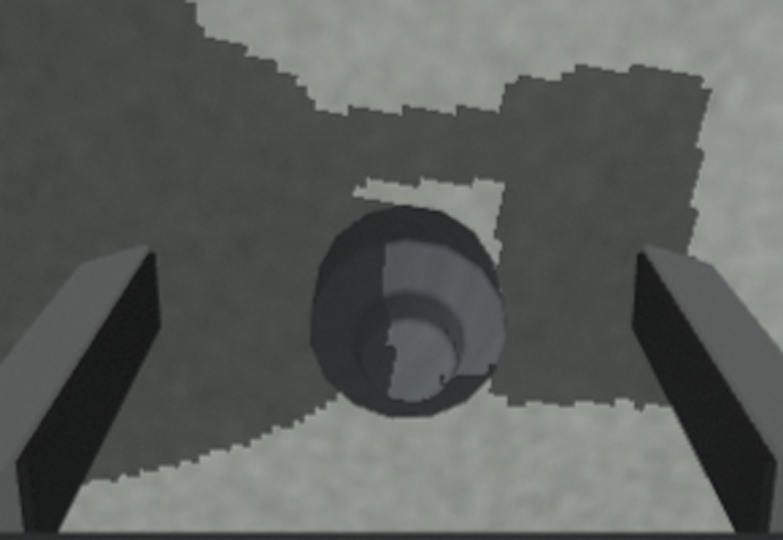

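View pics/s6.png

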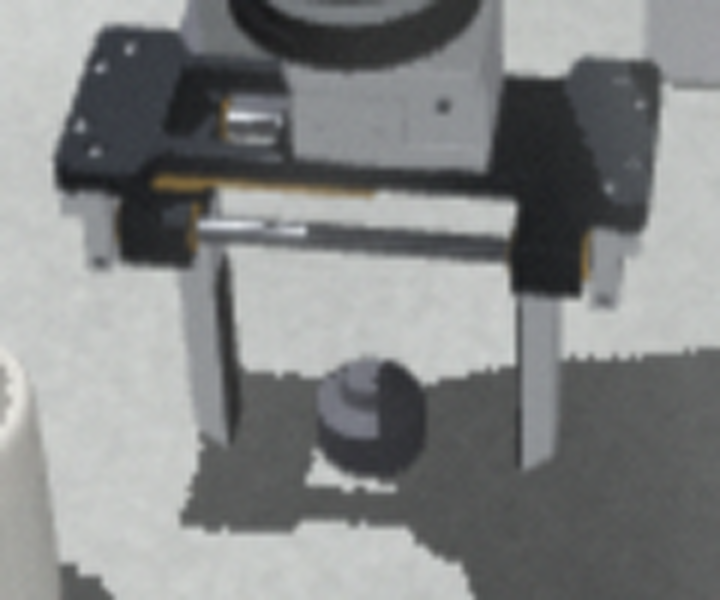

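{"name": "servo_tool", "arguments": {"moves": [[[0,0,0,0,0,0,1],[0,0,0,0,0,0,1],[0,0,0,0,0,0,1],[0,0,0,0,0,0,1],[0,0,0,0,0,0,1],[0,0,0,0,0,0,1],[0,0,0,0,0,0,1],[0,0,0,0,0,0,1],[0,0,0,0,0,0,1],[0,0,0,0,0,0,1],[0,0,0,0,0,0,1],[0,0,0,0,0,0,1]]], "squeeze": 20}}

```text
time_s: 7.52
ee_pos: [0.4914, 0.3342, -0.0241]
eef_rot: [-3.14, 0.001, 1.757]
force: [-0.7, -0.3, -0.3]
grip_width: 0.0352
```

```bash
python3 - <<'E'
from h import *
w=camera("wrist");crop(w,130,150,420,350,2.7,"wj11.png");o=get_obs();print(o["grip_width"],o["ee_pos"],o["eef_rot"],o["force"])
print(delta([.6104,.0217,.06],np.radians(100.6)))
E
```

```text
0.03495046573588891 [ 0.49145373  0.33421658 -0.02414556] [-3.13987012e+00  7.06935131e-04  1.75712682e+00] [ 0.60996776  1.01605812 -0.15840285]
[-1.100e-03  5.000e-04  8.000e-04 -6.584e-01  1.177e-01 -1.680e-01]
```

View pics/wj11.png

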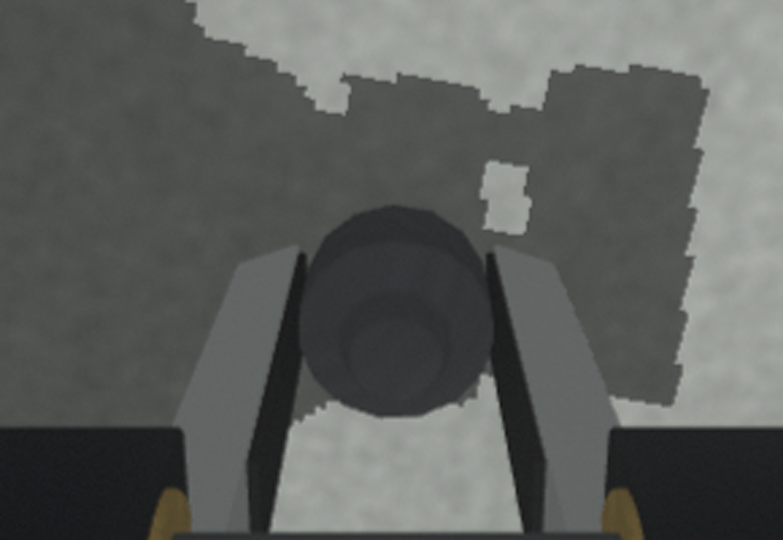

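```bash
python3 - <<'E'
from h import *
w=camera("wrist");o=get_obs()
q=cast(w,(276.7,150+355/2.7),.03)[0];print(q)
R0=Ro.from_euler("xyz",o["eef_rot"]);print(R0.inv().apply(q-o["ee_pos"]))
E
```

```text
[0.49206269 0.33513068 0.03      ]
[ 0.00075654  0.000652   -0.05412473]
```

{"name": "servo_tool", "arguments": {"moves": [[[0,0,0,0,0,-0.05,1],[0,0,0,-0.03,0.005,-0.11,1],[0,0,0,-0.09,0.016,-0.16,1],[0,0,0,-0.15,0.03,-0.168,1],[0,0,0,-0.21,0.04,-0.168,1],[0,0,0,-0.27,0.05,-0.168,1],[0,0,0,-0.33,0.06,-0.168,1],[0,0,0,-0.39,0.07,-0.168,1],[0,0,0,-0.45,0.08,-0.168,1],[0,0,0,-0.51,0.09,-0.168,1],[0,0,0,-0.57,0.1,-0.168,1],[0,0,0,-0.63,0.11,-0.168,1]]]}}

```text
time_s: 8.62
ee_pos: [0.6041, 0.0334, 0.0599]
eef_rot: [-3.139, 0.001, 1.757]
force: [0.8, 0.7, -1.5]
grip_width: 0.035
```

```bash
python3 - <<'E'
from h import *
w=camera("wrist");o=get_obs();cv2.imwrite("pics/wp1.png",w["color"][:,:,::-1]);print(o["ee_pos"],o["grip_width"],delta([.6104,.0217,.02],np.radians(100.6)))
E
```

```text
[0.60558439 0.02880293 0.05990295] 0.0355062982582048 [-0.0009  0.0012 -0.0011 -0.0156  0.007   0.0798]
```

View pics/wp1.png

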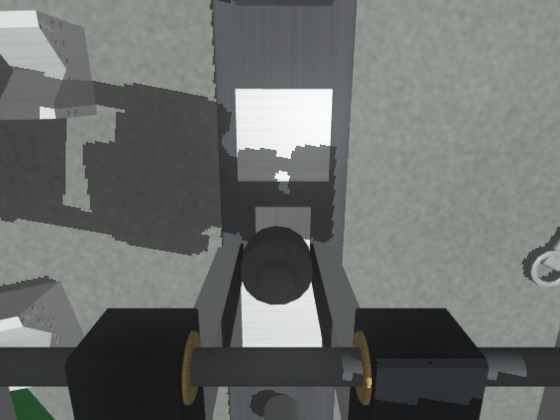

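```bash
python3 - <<'E'
from h import *
w=camera("wrist");o=get_obs();print(o["ee_pos"])
p=cast(w,[(236,89),(332,89),(332.5,180),(238,181)],.012);print(p.round(4),p.mean(0)); print(np.linalg.norm(np.diff(p,axis=0),axis=1))
print(cast(w,[(255,207),(310,207)],.012))
crop(w,200,70,370,330,2.2,"wp2.png")
# expected from top
ax=np.array([-.0257,.1378]);ax/=np.linalg.norm(ax);n=np.array([ax[1],-ax[0]]);C=np.array([.6104,.0217]);print(C+ax*20e-3-n*.02,C+ax*20e-3+n*.02)
E
```

```text
[0.60477336 0.03117479 0.05973377]
[[0.5639 0.1097 0.012 ]
 [0.6261 0.1213 0.012 ]
 [0.6403 0.0615 0.012 ]
 [0.5747 0.0485 0.012 ]] [0.60125271 0.08526136 0.012     ]
[0.06336326 0.06144274 0.06684444]
[[0.58975518 0.03179912 0.012     ]
 [0.62881199 0.03908691 0.012     ]]
[0.58707219 0.03769417] [0.62639417 0.04502781]
```

View pics/wp2.png

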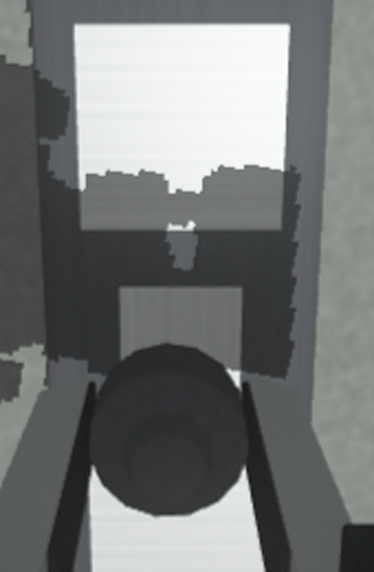

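```bash
python3 - <<'E'
from h import *
print(get_obs()["ee_pos"],delta([.6104,.0217,.01],np.radians(100.6)))
E
```

```text
[0.60477336 0.03117479 0.05973377] [-0.0012  0.0007 -0.0016 -0.0206  0.0078  0.0995]
```

{"name": "servo_tool", "arguments": {"moves": [[[0,0,0,-0.01,0.004,0.03,1],[0,0,0,-0.0206,0.0078,0.06,1],[0,0,0,-0.0206,0.0078,0.08,1],[0,0,0,-0.0206,0.0078,0.0995,1],[0,0,0,-0.0206,0.0078,0.0995,1],[0,0,0,-0.0206,0.0078,0.0995,1],[0,0,0,-0.0206,0.0078,0.0995,1]]]}}

```text
time_s: 9.3
ee_pos: [0.6106, 0.0222, 0.0105]
eef_rot: [-3.14, 0.001, 1.754]
force: [-0.5, 0.5, -1.8]
grip_width: 0.0352
```

```bash
python3 - <<'E'
from h import *
w=camera("wrist");o=get_obs();print(o["ee_pos"],o["eef_rot"])
crop(w,200,70,370,330,2.2,"wp3.png")
c=camera("top");crop(c,200,130,370,220,4.5,"tp3.png");print(get_obs()["ee_pos"])
E
```

```text
[0.61075504 0.02207275 0.01073223] [-3.14081804e+00  1.37026871e-03  1.75380418e+00]
[0.61076071 0.02196788 0.01075265]
```

View pics/wp3.png

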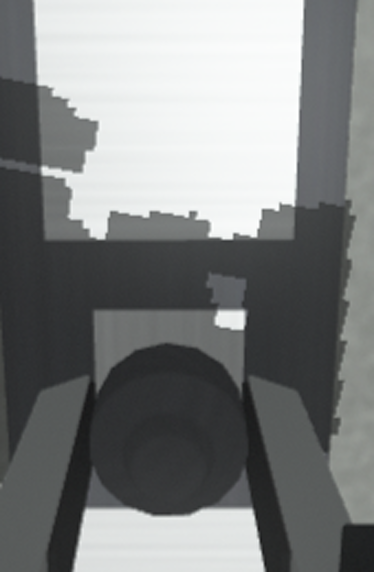

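View pics/tp3.png

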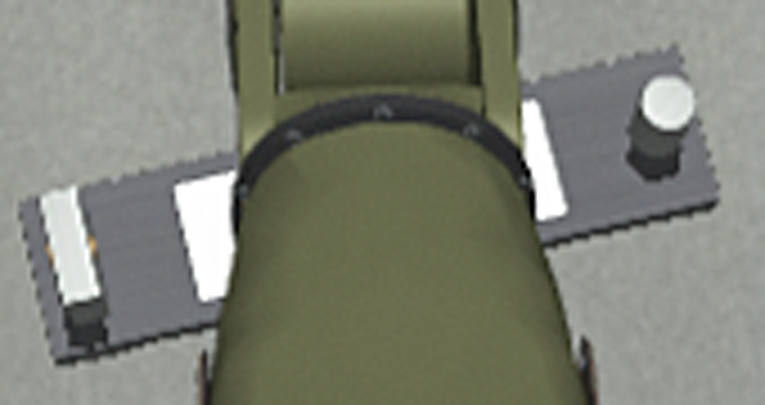

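```bash
python3 - <<'E'
from h import *
w=camera("wrist");o=get_obs();print(o["ee_pos"],o["eef_rot"])
P=cast(w,[(242.3,210.9),(311.8,211),(220,179.3),(334,179)],.012);print(P.round(4))
ax=np.array([-.0257,.1378]);ax/=np.linalg.norm(ax);n=np.array([ax[1],-ax[0]]);C=np.array([.6104,.0217])
for a,b in((.02,-.02),(.02,.02),(.039,-.032),(.039,.032)): print(C+ax*a+n*b)
h=cast(w,(276.7,70+465/2.2),o["ee_pos"][2]+.0241+.03);print("jack head",h)
E
```

```text
[0.61075162 0.02187831 0.01072313] [-3.14087128e+00  1.40043081e-03  1.75357415e+00]
[[0.5884 0.0364 0.012 ]
 [0.6283 0.0437 0.012 ]
 [0.5729 0.0527 0.012 ]
 [0.6367 0.0647 0.012 ]]
[0.58707219 0.03769417]
[0.62639417 0.04502781]
[0.57179213 0.05417202]
[0.63470729 0.06590583]
jack head [[0.61130614 0.02295124 0.06482313]]
```

```bash
python3 - <<'E'
from h import *
print(delta([.611,.020,-.0115],np.radians(100.6)))
E
```

```text
[-0.0005  0.0009 -0.0014 -0.0037 -0.0002  0.0445]
```

{"name": "servo_tool", "arguments": {"moves": [[[0,0.001,-0.001,-0.0037,0,0.015,1],[0,0.001,-0.001,-0.0037,0,0.03,1],[0,0.001,-0.001,-0.0037,0,0.04,1],[0,0.001,-0.001,-0.0037,0,0.0445,1],[0,0.001,-0.001,-0.0037,0,0.0445,1],[0,0.001,-0.001,-0.0037,0,0.0445,1]]]}}

```text
time_s: 9.95
ee_pos: [0.611, 0.02, -0.0119]
eef_rot: [-3.141, -0.0, 1.755]
force: [-0.1, -0.7, -1.8]
grip_width: 0.0354
```

```bash
python3 - <<'E'
from h import *
w=camera("wrist");o=get_obs();print(o["ee_pos"],o["eef_rot"],o["force"])
crop(w,200,70,370,330,2.2,"wp4.png")
c=camera("side");crop(c,200,160,300,280,6,"sp4.png")
E
```

```text
[ 0.61096963  0.02003616 -0.0118678 ] [-3.14053951e+00 -2.47732632e-04  1.75514146e+00] [-0.49989001 -0.36421744 -0.99477151]
```

View pics/wp4.png

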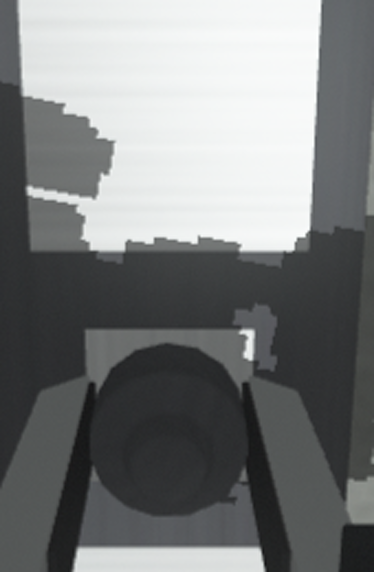

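View pics/sp4.png

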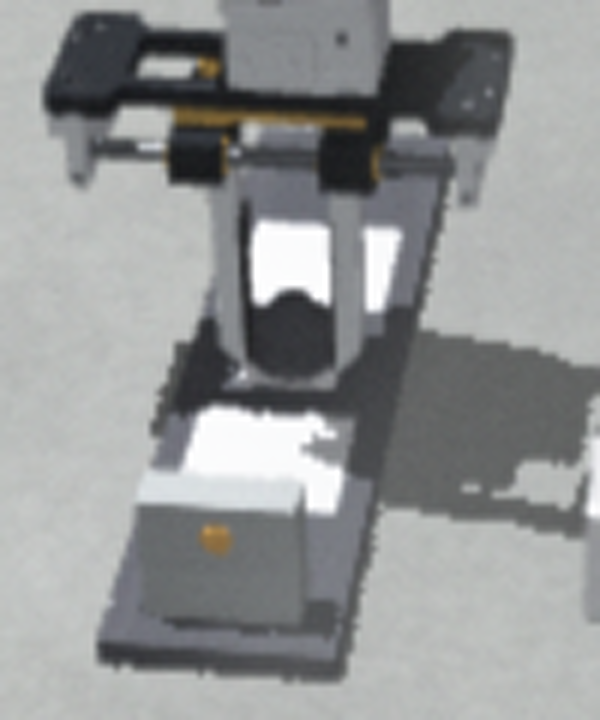

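```bash
python3 - <<'E'
from h import *
w=camera("wrist")
P=cast(w,[(276,225.9),(200+85/2.2,219.1),(200+253/2.2,219.1)],.012)[:,:2]
ax=np.array([-.0257,.1378]);ax/=np.linalg.norm(ax);n=np.array([ax[1],-ax[0]])
print(P@ax,P@n)
E
```

```text
[-0.07535323 -0.07160641 -0.07156683] [0.60464972 0.58511087 0.62503554]
```

{"name": "servo_tool", "arguments": {"moves": [[[0,0,0,0,0,-0.002,1],[0,0,0,0.003,0.0004,-0.002,1],[0,0,0,0.003,0.0004,-0.001,1],[0,0,0,0.003,0.0004,0.0005,1],[0,0,0,0.003,0.0004,0.0005,1],[0,0,0,0.003,0.0004,0.0005,0.3],[0,0,0,0.003,0.0004,0.0005,0.3],[0,0,0,0.003,0.0004,0.0005,0.3],[0,0,0,0.003,0.0004,0.0005,0.3],[0,0,0,0.003,0.0004,0.0005,0.3]]]}}

```text
time_s: 10.93
ee_pos: [0.611, 0.0215, -0.0119]
eef_rot: [-3.141, -0.0, 1.755]
force: [0.3, 0.2, 0.3]
grip_width: 0.0641
```

```bash
python3 - <<'E'
from h import *
w=camera("wrist");crop(w,200,70,370,330,2.2,"wp5.png");o=get_obs();print(o["ee_pos"],o["grip_width"],delta([.611,.021,.07],np.radians(100.6)))
p=[o["ee_pos"]*0+[.611,.021,.07]]
rot=[np.pi,0,np.radians(100.6)]
print(delta([.4442,.1036,.07],np.radians(10.9),[.611,.021,.07],rot))
print(delta([.4295,-.0937,.07],np.radians(23.7),[.611,.021,.07],rot))
E
```

```text
[ 0.61095063  0.02154273 -0.01194558] 0.06527604633267116 [-5.000e-04 -1.000e-04 -5.000e-04 -1.000e-03 -2.000e-04 -1.639e-01]
[ 0.     -0.      0.9967  0.2237 -0.2975 -0.    ]
[ 0.     -0.      0.8544 -0.1587 -0.399  -0.    ]
```

View pics/wp5.png

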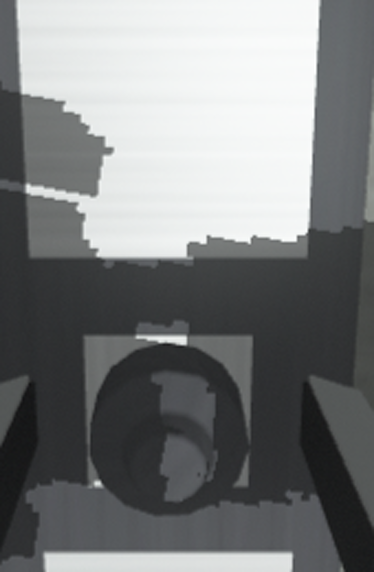

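{"name": "servo_tool", "arguments": {"moves": [[[0,0,0,0,0,-0.08,0],[0,0,0.03,0,0,-0.16,0],[0,0,0.11,-0.016,-0.04,-0.164,0],[0,0,0.19,-0.032,-0.08,-0.164,0],[0,0,0.27,-0.05,-0.12,-0.164,0],[0,0,0.35,-0.065,-0.16,-0.164,0],[0,0,0.43,-0.08,-0.2,-0.164,0],[0,0,0.51,-0.1,-0.24,-0.164,0],[0,0,0.59,-0.115,-0.28,-0.164,0],[0,0,0.67,-0.13,-0.32,-0.164,0],[0,0,0.75,-0.145,-0.36,-0.164,0],[0,0,0.83,-0.16,-0.4,-0.164,0]]]}}

```text
time_s: 11.98
ee_pos: [0.4282, -0.0942, 0.0703]
eef_rot: [-3.141, 0.0, 0.452]
force: [0.4, -0.7, -0.3]
grip_width: 0.0941
```

```bash
python3 - <<'E'
from h import *
print(get_obs()["ee_pos"],delta([.4295,-.0937,.04],np.radians(23.7)))
c=camera("top");crop(c,200,130,370,220,4.5,"tp6.png")
E
```

```text
[ 0.42821443 -0.09417771  0.07034893] [-0.0001  0.0003  0.0244  0.0028  0.0003  0.0607]
```

View pics/tp6.png

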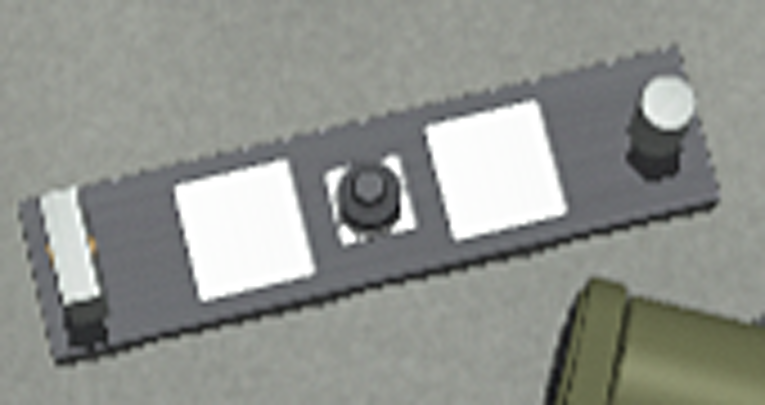

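{"name": "servo_tool", "arguments": {"moves": [[[0,0,0.0244,0.0028,0,0.02,0],[0,0,0.0244,0.0028,0,0.04,0],[0,0,0.0244,0.0028,0,0.04,0],[0,0,0.0244,0.0028,0,0.04,0]]]}}

```text
time_s: 12.37
ee_pos: [0.4269, -0.0944, 0.0496]
eef_rot: [-3.14, 0.003, 0.405]
force: [0.4, 0.2, 0.6]
grip_width: 0.0936
```

```bash
python3 - <<'E'
from h import *
w=camera("wrist");cv2.imwrite("pics/ww1.png",w["color"][:,:,::-1]);o=get_obs();print(o["ee_pos"],o["eef_rot"])
E
```

```text
[ 0.42719657 -0.09444345  0.05001207] [-3.14049991e+00  2.23821769e-03  4.05079398e-01]
```

View pics/ww1.png

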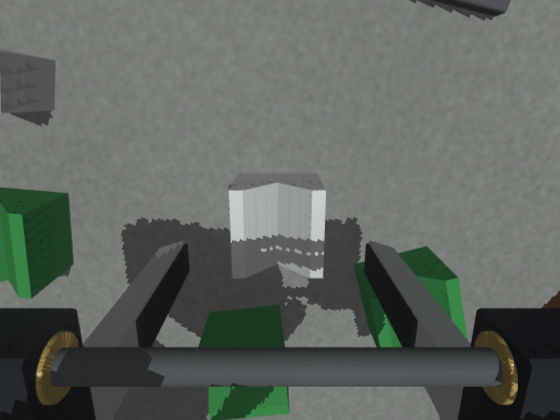

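```bash
python3 - <<'E'
from h import *
w=camera("wrist");crop(w,210,160,345,300,5,"ww2.png");o=get_obs()
P=cast(w,[(230,190.5),(325,190.5),(323.5,277.5),(233,278)],.05);print(P.round(4),P.mean(0),np.linalg.norm(np.diff(P,axis=0),axis=1))
d=P[0]-P[3]+P[1]-P[2];print(np.degrees(np.arctan2(d[1],d[0])))
d=P[0]-P[1]+P[3]-P[2];print(np.degrees(np.arctan2(d[1],d[0]))-90,o["ee_pos"],o["eef_rot"])
E
```

```text
[[ 0.4447 -0.0579  0.05  ]
 [ 0.4664 -0.1083  0.05  ]
 [ 0.4157 -0.1313  0.05  ]
 [ 0.3931 -0.0799  0.05  ]] [ 0.4299779  -0.09434077  0.05      ] [0.05491516 0.05568324 0.05620646]
23.77309886814787
23.463178614355925 [ 0.42734183 -0.09447777  0.05020772] [-3.14082695e+00  1.85829959e-03  4.04813256e-01]
```

View pics/ww2.png

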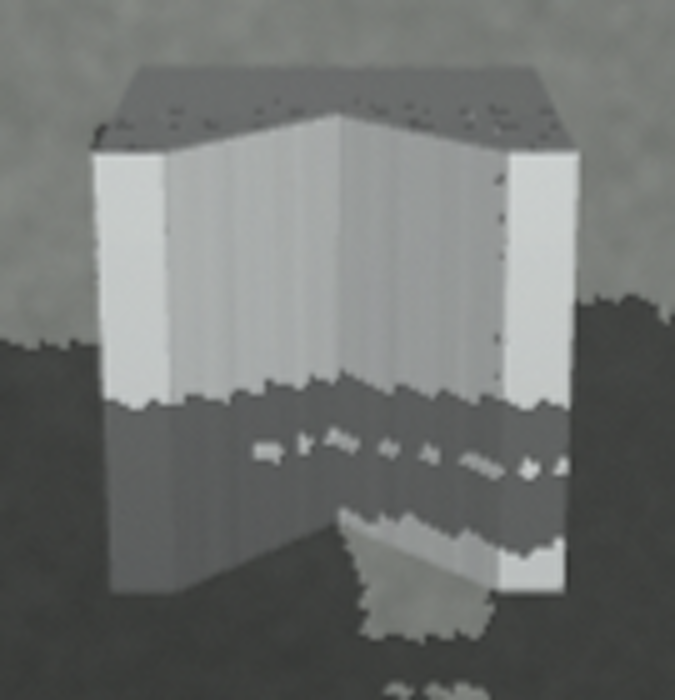

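```bash
python3 - <<'E'
from h import *
print(delta([.4298,-.094,-.015],np.radians(23.6)))
E
```

```text
[-0.0005  0.0012 -0.0045  0.0051  0.0012  0.1304]
```

{"name": "servo_tool", "arguments": {"moves": [[[0,0.001,-0.004,0.005,0.001,0.03,0],[0,0.001,-0.004,0.005,0.001,0.07,0],[0,0.001,-0.004,0.005,0.001,0.1,0],[0,0.001,-0.004,0.005,0.001,0.12,0],[0,0.001,-0.004,0.005,0.001,0.1304,0.1],[0,0.001,-0.004,0.005,0.001,0.1304,0.2],[0,0.001,-0.004,0.005,0.001,0.1304,1],[0,0.001,-0.004,0.005,0.001,0.1304,1],[0,0.001,-0.004,0.005,0.001,0.1304,1],[0,0.001,-0.004,0.005,0.001,0.1304,1],[0,0.001,-0.004,0.005,0.001,0.1304,1],[0,0.001,-0.004,0.005,0.001,0.1304,1]]], "squeeze": 30}}

```text
time_s: 13.47
ee_pos: [0.43, -0.094, -0.0145]
eef_rot: [-3.141, -0.0, 0.411]
force: [-2.3, 1.4, 6.7]
grip_width: 0.0556
```

```bash
python3 - <<'E'
from h import *
w=camera("wrist");cv2.imwrite("pics/ww3.png",w["color"][:,:,::-1]);o=get_obs();print(o["ee_pos"],o["eef_rot"],o["grip_width"],o["force"])
E
```

```text
[ 0.43001525 -0.09400355 -0.01448544] [-3.14132104e+00 -3.35965248e-04  4.11199549e-01] 0.055584775537471945 [-0.94771912  1.49997711  6.43758255]
```

View pics/ww3.png

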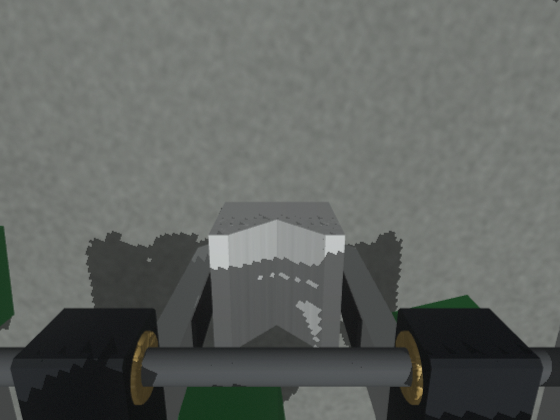

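```bash
python3 - <<'E'
from h import *
w=camera("wrist");o=get_obs();crop(w,200,190,350,260,5,"ww4.png")
P=cast(w,[(209,236.5),(345,236.5)],.05);R0=Ro.from_euler("xyz",o["eef_rot"]);print(R0.inv().apply(P-o["ee_pos"]))
t=Ro.from_euler("xyz",[np.pi,0,np.radians(100.56)])
pos=o["ee_pos"]
print(delta([.4300,-.094,.06],np.radians(23.6)))
print(delta([.5976,.0906,.06],np.radians(100.56)), delta([.5976,.0906,.06],np.radians(100.56),[.43,-.094,.06]))
E
```

```text
[[ 0.02715427 -0.02758049 -0.06449259]
 [ 0.02720659  0.02836306 -0.06451192]]
[-2.00e-04 -2.00e-04 -4.00e-04  1.00e-04 -0.00e+00 -1.49e-01]
[-1.000e-04 -3.000e-04 -8.556e-01  4.549e-01 -2.045e-01 -1.488e-01] [-1.000e-04 -3.000e-04 -8.556e-01  4.548e-01 -2.044e-01  2.000e-04]
```

View pics/ww4.png

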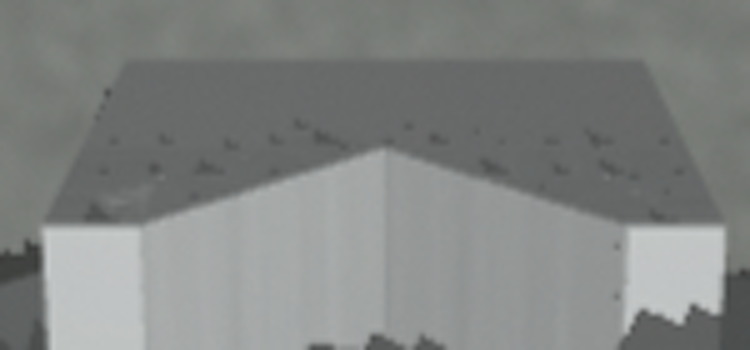

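{"name": "servo_tool", "arguments": {"moves": [[[0,0,0,0,0,-0.05,1],[0,0,0,0,0,-0.11,1],[0,0,-0.05,0.02,-0.01,-0.149,1],[0,0,-0.12,0.06,-0.027,-0.149,1],[0,0,-0.19,0.1,-0.045,-0.149,1],[0,0,-0.26,0.14,-0.063,-0.149,1],[0,0,-0.33,0.18,-0.08,-0.149,1],[0,0,-0.4,0.22,-0.1,-0.149,1],[0,0,-0.47,0.26,-0.117,-0.149,1],[0,0,-0.54,0.3,-0.135,-0.149,1],[0,0,-0.61,0.34,-0.153,-0.149,1],[0,0,-0.68,0.38,-0.17,-0.149,1]]]}}

```text
time_s: 14.57
ee_pos: [0.5703, 0.0608, 0.0595]
eef_rot: [-3.14, -0.0, 1.485]
force: [0.9, -1.0, -4.8]
grip_width: 0.0556
```

```bash
python3 - <<'E'
from h import *
o=get_obs();print(o["ee_pos"],o["grip_width"],o["force"],delta([.5976,.0906,.04],np.radians(100.56)))
E
```

```text
[0.57028564 0.06076678 0.05946716] 0.05555794238050109 [ 0.90879568 -1.02494192 -4.79674222] [-0.0008 -0.0002 -0.172   0.0641  0.0494  0.0389]
```

{"name": "servo_tool", "arguments": {"moves": [[[0,0,-0.06,0.03,0.022,0,1],[0,0,-0.12,0.05,0.04,0,1],[0,0,-0.16,0.0641,0.0494,0.01,1],[0,0,-0.172,0.0641,0.0494,0.025,1],[0,0,-0.172,0.0641,0.0494,0.0389,1],[0,0,-0.172,0.0641,0.0494,0.0389,1],[0,0,-0.172,0.0641,0.0494,0.0389,1],[0,0,-0.172,0.0641,0.0494,0.0389,1]]]}}

```text
time_s: 15.23
ee_pos: [0.5975, 0.0901, 0.0402]
eef_rot: [-3.14, -0.001, 1.753]
force: [0.1, -0.6, -3.9]
grip_width: 0.056
```

```bash
python3 - <<'E'
from h import *
w=camera("wrist");cv2.imwrite("pics/ww5.png",w["color"][:,:,::-1]);o=get_obs();print(o["ee_pos"],o["eef_rot"],delta([.5976,.0906,.0],np.radians(100.56)))
E
```

```text
[0.59763607 0.09018435 0.04037797] [-3.14090344e+00 -4.78640847e-04  1.75369494e+00] [-0.0004 -0.0003 -0.0009  0.0008  0.0001  0.0808]
```

View pics/ww5.png

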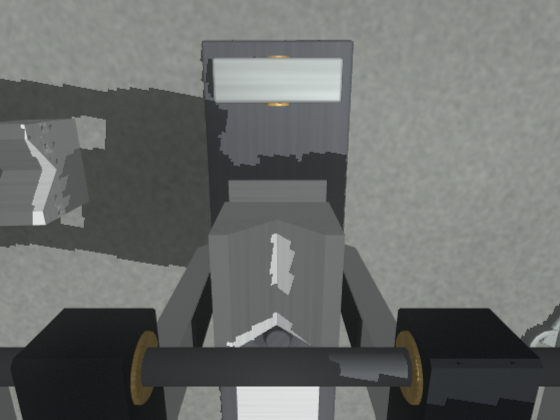

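{"name": "servo_tool", "arguments": {"moves": [[[0,0,0,0.0008,0,0.03,1],[0,0,0,0.0008,0,0.055,1],[0,0,0,0.0008,0,0.072,1],[0,0,0,0.0008,0,0.08,1],[0,0,0,0.0008,0,0.08,1],[0,0,0,0.0008,0,0.08,1]]]}}

```text
time_s: 15.78
ee_pos: [0.5977, 0.0905, 0.0005]
eef_rot: [-3.141, -0.0, 1.754]
force: [0.3, -0.3, -4.4]
grip_width: 0.0559
```

```bash
python3 - <<'E'
from h import *
w=camera("wrist");cv2.imwrite("pics/ww6.png",w["color"][:,:,::-1]);crop(w,195,130,360,260,4.5,"ww6c.png");o=get_obs();print(o["ee_pos"],o["eef_rot"],o["force"])
E
```

```text
[0.59786054 0.09063557 0.00087125] [-3.14157749e+00 -4.43374403e-04  1.75368445e+00] [-0.88337427 -0.51971559 -4.27819395]
```

View pics/ww6c.png

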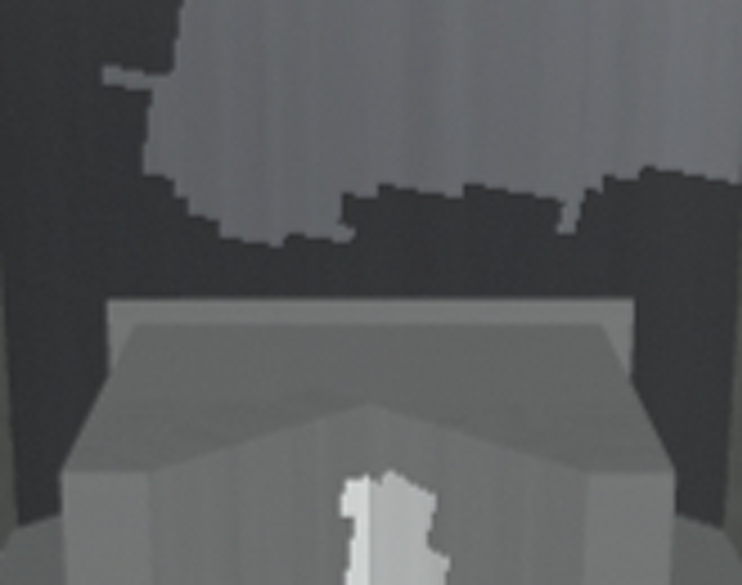

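```bash
python3 - <<'E'
from h import *
w=camera("wrist");o=get_obs();print(o["ee_pos"])
ax=np.array([-.0257,.1378]);ax/=np.linalg.norm(ax);n=np.array([ax[1],-ax[0]])
f=lambda x,y:(195+x/4.5,130+y/4.5)
P=cast(w,[f(107,299),f(634,299)],.012)[:,:2];B=cast(w,[f(132,323),f(603,323)],o["ee_pos"][2]+.0145)[:,:2]
print(P@ax,B@ax,(P@n),(B@n),(P@n).mean()-(B@n).mean())
for q in(P,B): d=q[1]-q[0];print(np.degrees(np.arctan2(d[1],d[0])))
E
```

```text
[0.59791593 0.09063596 0.00098102]
[0.00910361 0.00905226] [0.00703952 0.00699471] [0.57321738 0.6375444 ] [0.57666287 0.63336108] 0.000368917431825877
10.518684206559225
10.519133432369385
```

{"name": "servo_tool", "arguments": {"moves": [[[0,0,0,-0.0019,0.0008,0.001,1],[0,0,0,-0.0019,0.0008,0.003,1],[0,0,0,-0.0019,0.0008,0.005,1],[0,0,0,-0.0019,0.0008,0.007,1],[0,0,0,-0.0019,0.0008,0.007,1],[0,0,0,-0.0019,0.0008,0.007,1],[0,0,0,-0.0019,0.0008,0.007,1]]]}}

```text
time_s: 16.47
ee_pos: [0.5986, 0.0898, -0.0024]
eef_rot: [3.141, -0.0, 1.754]
force: [0.1, -0.5, -3.2]
grip_width: 0.0559
```

```bash
python3 - <<'E'
from h import *
w=camera("wrist");crop(w,195,130,360,260,4.5,"ww7c.png");o=get_obs();print(o["ee_pos"],o["eef_rot"],o["force"])
E
```

```text
[ 0.59855635  0.08977356 -0.00240628] [ 3.14117791e+00 -3.65376116e-04  1.75366292e+00] [-0.15000493 -0.25534355 -2.88754909]
```

View pics/ww7c.png

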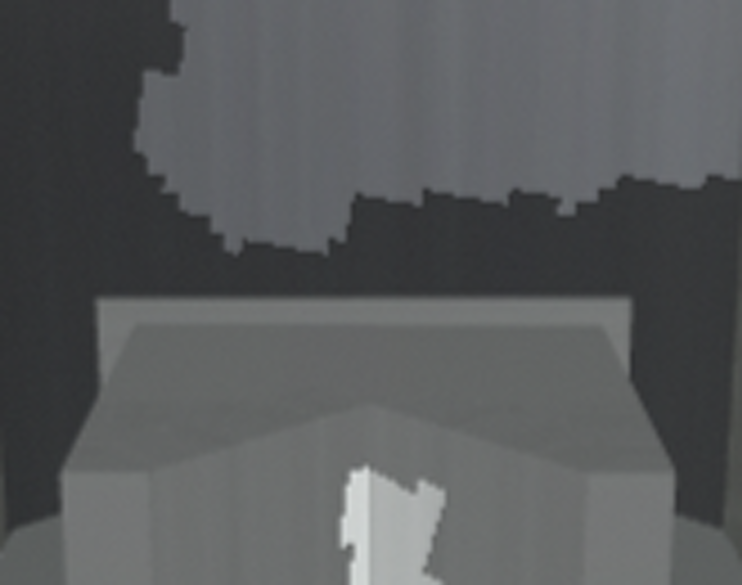

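{"name": "servo_tool", "arguments": {"moves": [[[0,0,0,0,-0.0004,0.001,1],[0,0,0,0,-0.0004,0.0015,1],[0,0,0,0,-0.0004,0.0015,1],[0,0,0,0,-0.0004,0.0015,0.25],[0,0,0,0,-0.0004,0.0015,0.15],[0,0,0,0,-0.0004,0.0015,0.1],[0,0,0,0,-0.0004,0.0015,0],[0,0,0,0,-0.0004,0.0015,0],[0,0,0,0,-0.0004,0.0015,0],[0,0,0,0,-0.0004,0.0015,0]]]}}

```text
time_s: 17.35
ee_pos: [0.5983, 0.0897, -0.0032]
eef_rot: [3.141, -0.0, 1.754]
force: [0.7, 0.4, 0.0]
grip_width: 0.0936
```

```bash
python3 - <<'E'
from h import *
w=camera("wrist");crop(w,195,130,360,260,4.5,"ww8c.png");o=get_obs();print(o["ee_pos"],o["eef_rot"],o["force"],o["grip_width"])
print(delta([.4442,.1036,.075],np.radians(10.9)))
E
```

```text
[ 0.59832171  0.08973673 -0.00322831] [ 3.14130237e+00 -3.64539540e-04  1.75374126e+00] [-0.31439188  0.48540276 -0.62093592] 0.09407579098270191
[-0.000e+00 -3.000e-04  9.954e-01  8.340e-02 -2.980e-01 -1.565e-01]
```

View pics/ww8c.png

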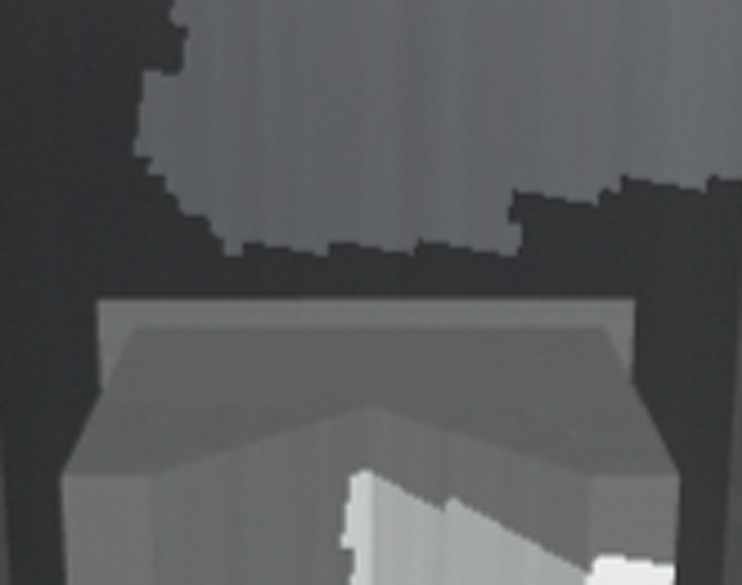

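{"name": "servo_tool", "arguments": {"moves": [[[0,0,0,0,0,-0.07,0],[0,0,0,0,0,-0.15,0],[0,0,0.08,0.008,-0.03,-0.157,0],[0,0,0.16,0.016,-0.06,-0.157,0],[0,0,0.24,0.024,-0.09,-0.157,0],[0,0,0.32,0.032,-0.12,-0.157,0],[0,0,0.4,0.04,-0.15,-0.157,0],[0,0,0.48,0.05,-0.18,-0.157,0],[0,0,0.56,0.06,-0.21,-0.157,0],[0,0,0.64,0.07,-0.24,-0.157,0],[0,0,0.72,0.08,-0.27,-0.157,0],[0,0,0.8,0.0834,-0.298,-0.157,0]]]}}

```text
time_s: 18.4
ee_pos: [0.4434, 0.1039, 0.0753]
eef_rot: [-3.141, -0.001, 0.498]
force: [-0.7, -0.1, -0.0]
grip_width: 0.0937
```

```bash
python3 - <<'E'
from h import *
print(get_obs()["ee_pos"],delta([.4442,.1036,.05],np.radians(10.9)))
c=camera("top");crop(c,200,130,370,220,4.5,"tp9.png")
E
```

```text
[0.44335354 0.1038932  0.0753186 ] [-0.0002 -0.0004  0.1958  0.0012  0.0013  0.0506]
```

View pics/tp9.png

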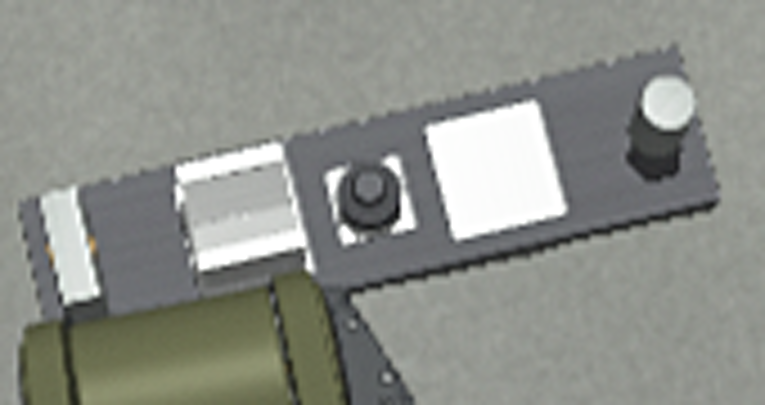

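{"name": "servo_tool", "arguments": {"moves": [[[0,0,0.07,0,0,0.01,0],[0,0,0.14,0,0,0.03,0],[0,0,0.196,0,0,0.05,0],[0,0,0.196,0,0,0.05,0],[0,0,0.196,0,0,0.05,0],[0,0,0.196,0,0,0.05,0]]]}}

```text
time_s: 18.95
ee_pos: [0.4419, 0.1037, 0.0506]
eef_rot: [-3.141, 0.0, 0.184]
force: [-0.4, -0.1, 0.7]
grip_width: 0.0943
```

```bash
python3 - <<'E'
from h import *
w=camera("wrist");cv2.imwrite("pics/wn1.png",w["color"][:,:,::-1]);o=get_obs();print(o["ee_pos"],o["eef_rot"])
crop(w,210,160,345,300,5,"wn1c.png")
E
```

```text
[0.44197143 0.10371324 0.05068298] [-3.14112077e+00 -8.94655475e-05  1.83255646e-01]
```

View pics/wn1c.png

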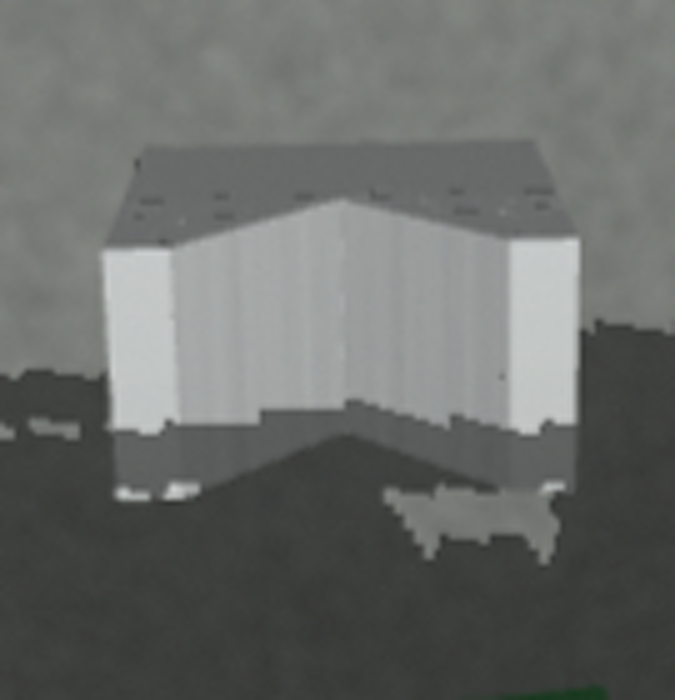

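View pics/wn1.png

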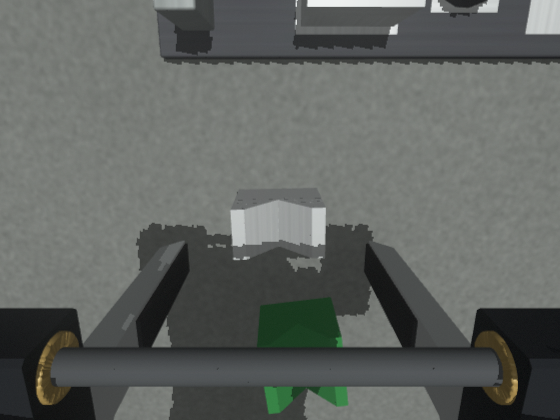

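```bash
python3 - <<'E'
from h import *
w=camera("wrist");o=get_obs()
P=cast(w,[(230.6,209.6),(325.8,207.8),(325.2,258),(233,259.8)],.05);print(P.round(4),P.mean(0),np.linalg.norm(np.diff(P,axis=0),axis=1))
d=P[0]-P[1]+P[3]-P[2];y=np.degrees(np.arctan2(d[1],d[0]))-90;print(y)
m=P.mean(0);print(delta([m[0]-.0002,m[1],-.015],np.radians(y)))
E
```

```text
[[0.4554 0.1336 0.05  ]
 [0.4668 0.0787 0.05  ]
 [0.4354 0.072  0.05  ]
 [0.4238 0.1274 0.05  ]] [0.44535362 0.10293319 0.05      ] [0.0560448  0.03213384 0.05654695]
11.734300731360321
[-3.000e-04 -1.000e-04 -1.410e-02  6.100e-03  2.800e-03  1.313e-01]
```

{"name": "servo_tool", "arguments": {"moves": [[[0,0,-0.01,0.006,0.0028,0.03,0],[0,0,-0.012,0.006,0.0028,0.07,0],[0,0,-0.012,0.006,0.0028,0.1,0],[0,0,-0.012,0.006,0.0028,0.12,0],[0,0,-0.012,0.006,0.0028,0.1313,0.1],[0,0,-0.012,0.006,0.0028,0.1313,0.2],[0,0,-0.012,0.006,0.0028,0.1313,1],[0,0,-0.012,0.006,0.0028,0.1313,1],[0,0,-0.012,0.006,0.0028,0.1313,1],[0,0,-0.012,0.006,0.0028,0.1313,1],[0,0,-0.012,0.006,0.0028,0.1313,1],[0,0,-0.012,0.006,0.0028,0.1313,1]]], "squeeze": 25}}

```text
time_s: 20.05
ee_pos: [0.4454, 0.103, -0.0145]
eef_rot: [-3.141, -0.001, 0.202]
force: [-1.9, 0.2, 5.7]
grip_width: 0.0558
```

```bash
python3 - <<'E'
from h import *
w=camera("wrist");crop(w,180,190,370,330,4,"wn2.png");o=get_obs();print(o["ee_pos"],o["eef_rot"],o["grip_width"],o["force"])
print(delta([.6233,-.0473,.062],np.radians(100.56)))
E
```

```text
[ 0.44547471  0.10297579 -0.01444852] [-3.14121879e+00 -1.00748613e-03  2.01505052e-01] 0.05603441938070441 [-1.30767071 -0.33965135  6.07226205]
[ 3.000e-04 -7.000e-04 -9.891e-01  2.885e-01  3.656e-01 -1.527e-01]
```

View pics/wn2.png

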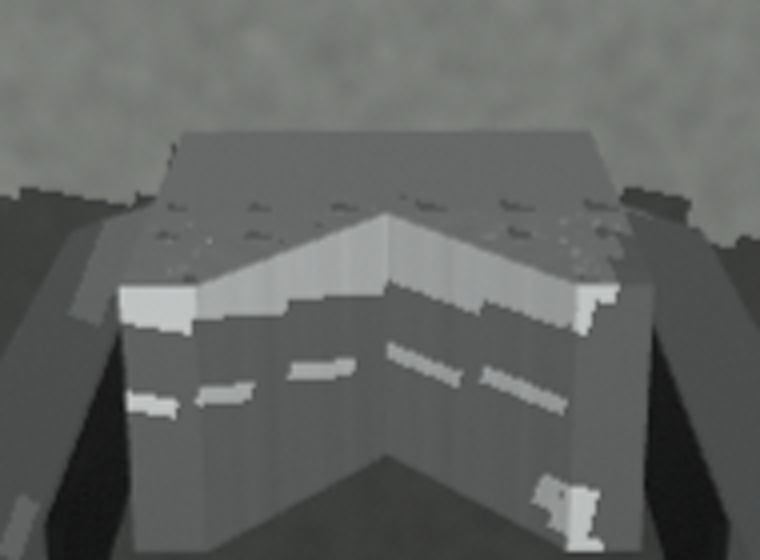

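{"name": "servo_tool", "arguments": {"moves": [[[0,0,0,0,0,-0.05,1],[0,0,0,0,0,-0.12,1],[0,0,-0.07,0.01,0.01,-0.168,1],[0,0,-0.145,0.035,0.045,-0.168,1],[0,0,-0.22,0.063,0.08,-0.168,1],[0,0,-0.295,0.09,0.115,-0.168,1],[0,0,-0.37,0.118,0.15,-0.168,1],[0,0,-0.445,0.146,0.185,-0.168,1],[0,0,-0.52,0.173,0.22,-0.168,1],[0,0,-0.595,0.2,0.255,-0.168,1],[0,0,-0.67,0.228,0.29,-0.168,1],[0,0,-0.745,0.255,0.325,-0.168,1]]]}}

```text
time_s: 21.1
ee_pos: [0.6033, -0.0315, 0.0692]
eef_rot: [-3.142, -0.001, 1.378]
force: [-0.3, 0.4, -2.5]
grip_width: 0.0556
```

```bash
python3 - <<'E'
from h import *
o=get_obs();print(o["ee_pos"],o["grip_width"],o["force"],delta([.6236,-.0477,.03],np.radians(100.56)))
E
```

```text
[ 0.60330454 -0.03152602  0.06920313] 0.055635504524329804 [-0.25330123  0.42850229 -2.50431772] [ 0.     -0.0004 -0.2404 -0.024   0.0461  0.0784]
```

{"name": "servo_tool", "arguments": {"moves": [[[0,0,-0.07,-0.006,0.012,0,1],[0,0,-0.14,-0.012,0.025,0,1],[0,0,-0.21,-0.02,0.04,0,1],[0,0,-0.24,-0.024,0.046,0.02,1],[0,0,-0.24,-0.024,0.046,0.05,1],[0,0,-0.24,-0.024,0.046,0.08,1],[0,0,-0.24,-0.024,0.046,0.11,1],[0,0,-0.24,-0.024,0.046,0.13,1],[0,0,-0.24,-0.024,0.046,0.135,1],[0,0,-0.24,-0.024,0.046,0.135,1],[0,0,-0.24,-0.024,0.046,0.135,1],[0,0,-0.24,-0.024,0.046,0.135,1]]]}}

```text
time_s: 22.1
ee_pos: [0.6241, -0.0477, 0.0027]
eef_rot: [3.14, -0.0, 1.755]
force: [0.8, -0.1, -2.4]
grip_width: 0.0558
```

```bash
python3 - <<'E'
from h import *
w=camera("wrist");cv2.imwrite("pics/wn3.png",w["color"][:,:,::-1]);crop(w,195,130,360,260,4.5,"wn3c.png");o=get_obs();print(o["ee_pos"],o["eef_rot"],o["force"])
E
```

```text
[ 0.62407334 -0.04774268  0.00266458] [ 3.14002886e+00 -2.29794604e-04  1.75456073e+00] [ 0.06982582 -0.18495925 -2.99224686]
```

View pics/wn3c.png

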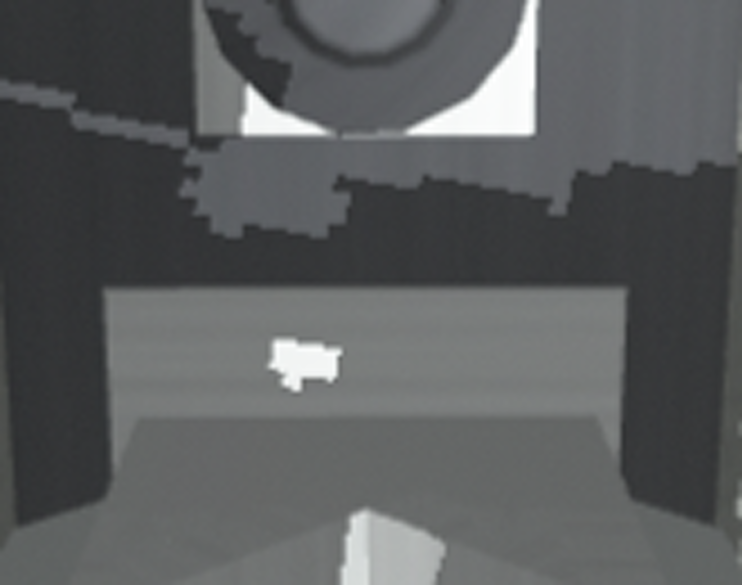

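```bash
python3 - <<'E'
from h import *
w=camera("wrist");o=get_obs();print(o["ee_pos"])
ax=np.array([-.0257,.1378]);ax/=np.linalg.norm(ax);n=np.array([ax[1],-ax[0]])
f=lambda x,y:(195+x/4.5,130+y/4.5)
P=cast(w,[f(103.5,287.5),f(627,286.5)],.012)[:,:2];B=cast(w,[f(134.5,416.5),f(600,415.5)],o["ee_pos"][2]+.01445)[:,:2]
print(P@ax-B@ax,(P@n).mean()-(B@n).mean(),np.diff(P@n),np.diff(B@n))
for q in(P,B): d=q[1]-q[0];print(np.degrees(np.arctan2(d[1],d[0])))
E
```

```text
[ 0.62401481 -0.04772544  0.0025637 ]
[0.01502617 0.015027  ] -0.000238619085370817 [0.0643615] [0.05705128]
10.660328884176533
10.671780150849733
```

{"name": "servo_tool", "arguments": {"moves": [[[0,0,0,0,-0.0005,0.003,1],[0,0,0,0,-0.0005,0.007,1],[0,0,0,0,-0.0005,0.0105,1],[0,0,0,0,-0.0005,0.0112,1],[0,0,0,0,-0.0005,0.0112,1],[0,0,0,0,-0.0005,0.0112,1],[0,0,0,0,-0.0005,0.0112,0.25],[0,0,0,0,-0.0005,0.0112,0.15],[0,0,0,0,-0.0005,0.0112,0],[0,0,0,0,-0.0005,0.0112,0],[0,0,0,0,-0.0005,0.0112,0],[0,0,0,0,-0.0005,0.0112,0]]]}}

```text
time_s: 23.2
ee_pos: [0.6237, -0.0478, -0.0031]
eef_rot: [3.14, -0.0, 1.755]
force: [-0.3, -0.1, -0.4]
grip_width: 0.0916
```

```bash
python3 - <<'E'
from h import *
w=camera("wrist");crop(w,195,130,360,260,4.5,"wn4c.png");o=get_obs();print(o["ee_pos"],o["eef_rot"],o["force"],o["grip_width"])
a=np.array([.339,-.324]);b=np.array([.577,-.374]);m=(a+b)/2;print(m,np.degrees(np.arctan2(*(b-a)[::-1])))
print(delta([m[0],m[1],.075],np.arctan2(*(b-a)[::-1])))
E
```

```text
[ 0.62377804 -0.04777721 -0.00308073] [ 3.14019141e+00 -2.41683178e-04  1.75459100e+00] [-0.36666695  0.62709275  0.00108579] 0.09347941399197324
[ 0.458 -0.349] -11.864390451281128
[ 4.0000e-04 -1.0000e-03  1.2488e+00 -5.3170e-01 -4.3590e-01 -1.5690e-01]
```

View pics/wn4c.png

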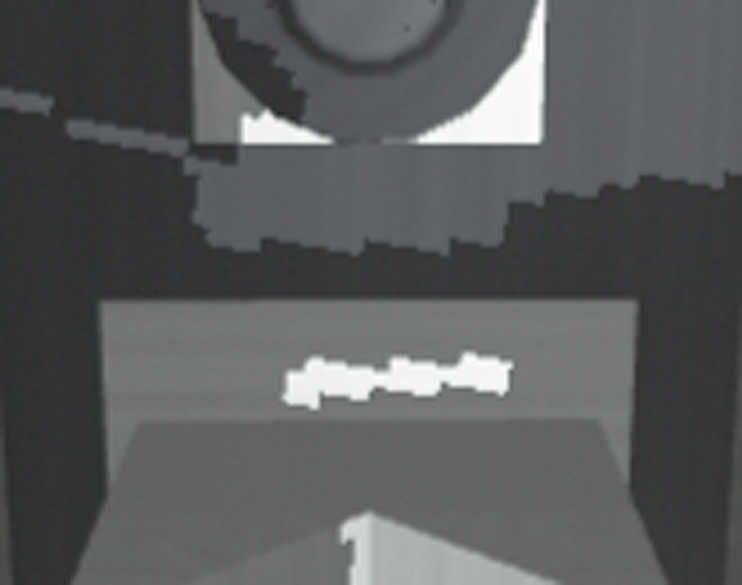

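{"name": "servo_tool", "arguments": {"moves": [[[0,0,0,0,0,-0.07,0],[0,0,0,0,0,-0.15,0],[0,0,0.08,-0.04,-0.03,-0.17,0],[0,0,0.16,-0.08,-0.065,-0.18,0],[0,0,0.24,-0.12,-0.1,-0.18,0],[0,0,0.32,-0.16,-0.13,-0.18,0],[0,0,0.4,-0.2,-0.165,-0.18,0],[0,0,0.48,-0.245,-0.2,-0.18,0],[0,0,0.56,-0.285,-0.235,-0.18,0],[0,0,0.64,-0.33,-0.27,-0.18,0],[0,0,0.72,-0.37,-0.305,-0.18,0],[0,0,0.79,-0.41,-0.34,-0.18,0]]]}}

```text
time_s: 24.25
ee_pos: [0.4932, -0.2815, 0.0867]
eef_rot: [3.141, -0.001, 0.507]
force: [-0.6, -0.1, -0.2]
grip_width: 0.0937
```

```bash
python3 - <<'E'
from h import *
c=camera("top");crop(c,200,130,370,220,4.5,"tp10.png");crop(c,400,150,480,300,4,"tp11.png")
im=c["color"];print(get_obs()["ee_pos"],delta([.458,-.349,.085],np.radians(-11.9)))
E
```

```text
[ 0.49129727 -0.28486537  0.08669709] [ 3.000e-04 -6.000e-04  4.483e-01 -1.197e-01  8.110e-02  3.400e-03]
```

View pics/tp10.png

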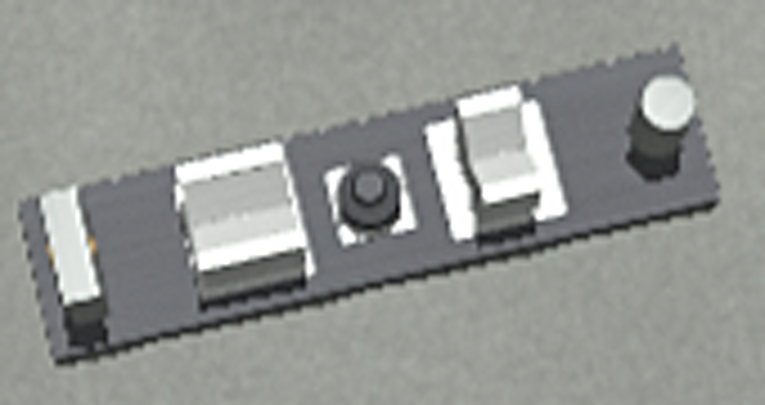

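View pics/tp11.png

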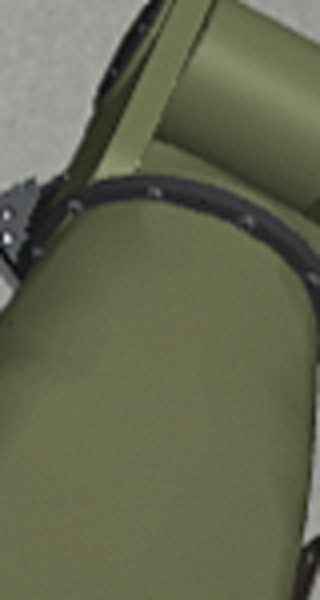

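{"name": "servo_tool", "arguments": {"moves": [[[0,0,0.08,-0.02,0.015,0,0],[0,0,0.16,-0.045,0.03,0,0],[0,0,0.24,-0.07,0.045,0,0],[0,0,0.32,-0.09,0.06,0,0],[0,0,0.4,-0.11,0.075,0,0],[0,0,0.448,-0.12,0.081,0,0],[0,0,0.448,-0.12,0.081,0,0],[0,0,0.448,-0.12,0.081,0,0],[0,0,0.448,-0.12,0.081,0,0]]]}}

```text
time_s: 25.05
ee_pos: [0.4581, -0.3486, 0.0867]
eef_rot: [3.142, -0.001, -0.203]
force: [0.5, -0.7, 0.2]
grip_width: 0.0942
```

```bash
python3 - <<'E'
from h import *
w=camera("wrist");cv2.imwrite("pics/wsh1.png",w["color"][:,:,::-1]);o=get_obs();print(o["ee_pos"],o["eef_rot"])
E
```

```text
[ 0.45812535 -0.34854134  0.0866801 ] [ 3.14151426e+00 -1.06334813e-03 -2.03659036e-01]
```

View pics/wsh1.png

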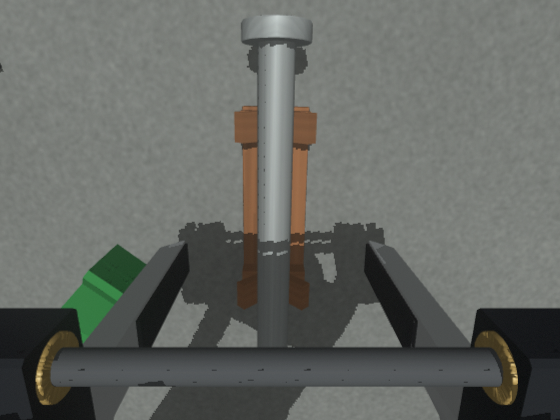

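```bash
python3 - <<'E'
from h import *
w=camera("wrist");crop(w,225,0,325,80,7,"wsh2.png");crop(w,225,90,325,350,2.3,"wsh3.png")
o=get_obs();R0=Ro.from_euler("xyz",o["eef_rot"])
for r in (16,28,30,32): print(r,R0.inv().apply(cast(w,(276,r),.067)-o["ee_pos"]))
for uv in [(258,60),(294,60),(258,200),(292,200)]: print(uv,R0.inv().apply(cast(w,uv,.045)-o["ee_pos"]))
for uv in [(276,107),(276,112),(276,143)]: print(uv,R0.inv().apply(cast(w,uv,.05)-o["ee_pos"]))
c=camera("top");print(cast(c,[(449.2,170.5)],.067),cast(c,[(438.8,278.7)],.045))
E
```

```text
16 [[ 0.12565148 -0.00046763  0.01985397]]
28 [[ 0.11954037 -0.00046194  0.01984707]]
30 [[ 0.11851191 -0.00046098  0.0198459 ]]
32 [[ 0.11748058 -0.00046002  0.01984474]]
(258, 60) [[ 0.10475774 -0.01183307  0.041829  ]]
(294, 60) [[0.10478275 0.01088953 0.04183176]]
(258, 200) [[ 0.01305197 -0.01300577  0.04172519]]
(292, 200) [[0.01308059 0.01083068 0.04172809]]
(276, 107) [[ 0.07621126 -0.00043974  0.0367981 ]]
(276, 112) [[ 0.07310738 -0.00043685  0.03679459]]
(276, 143) [[ 0.0533391  -0.00041846  0.03677224]]
[[ 0.58259115 -0.36801492  0.067     ]] [[ 0.33566565 -0.32082122  0.045     ]]
```

View pics/wsh2.png

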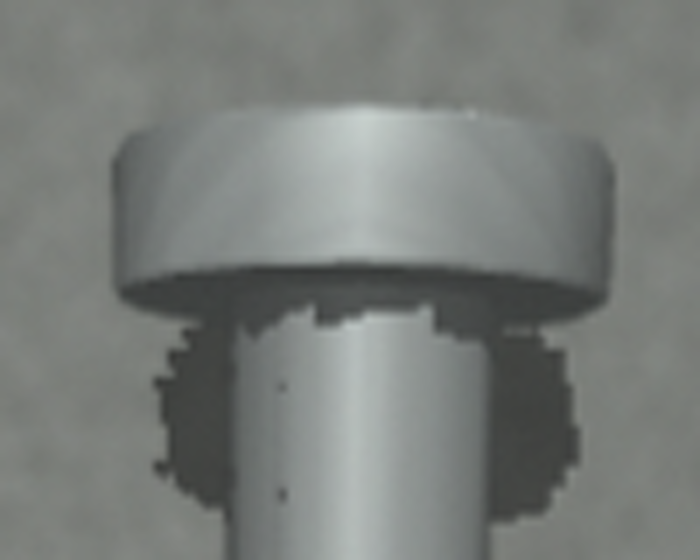

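View pics/wsh3.png

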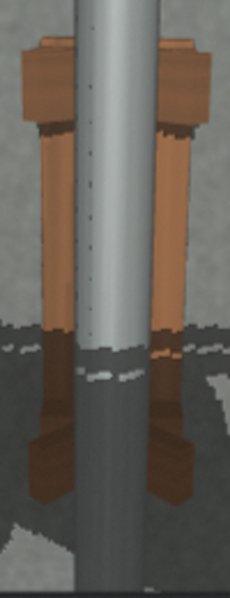

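```bash
python3 - <<'E'
from h import *
w=camera("wrist");o=get_obs();R0=Ro.from_euler("xyz",o["eef_rot"])
for uv in [(118,245),(148,263),(80,270),(130,290)]: print(uv,R0.inv().apply(cast(w,uv,.05)-o["ee_pos"]).round(3),R0.inv().apply(cast(w,uv,.0)-o["ee_pos"]).round(3))
p=o["ee_pos"]+R0.apply([.0015,-.0006,0]);print(delta([p[0],p[1],.003],np.radians(-12.0)))
E
```

```text
(118, 245) [[-0.019 -0.113  0.037]] [[-0.04  -0.136  0.087]]
(148, 263) [[-0.033 -0.093  0.037]] [[-0.057 -0.112  0.087]]
(80, 270) [[-0.038 -0.143  0.037]] [[-0.063 -0.172  0.087]]
(130, 290) [[-0.055 -0.108  0.037]] [[-0.083 -0.131  0.087]]
[ 1.000e-04 -7.000e-04  2.700e-03  2.800e-03 -1.200e-03  1.674e-01]
```

{"name": "servo_tool", "arguments": {"moves": [[[0,0,0.003,0.003,-0.001,0.05,0],[0,0,0.003,0.003,-0.001,0.1,0],[0,0,0.003,0.003,-0.001,0.14,0],[0,0,0.003,0.003,-0.001,0.16,0.1],[0,0,0.003,0.003,-0.001,0.1674,0.3],[0,0,0.003,0.003,-0.001,0.1674,0.5],[0,0,0.003,0.003,-0.001,0.1674,0.5],[0,0,0.003,0.003,-0.001,0.1674,0.5],[0,0,0.003,0.003,-0.001,0.1674,0.6],[0,0,0.003,0.003,-0.001,0.1674,0.6]]], "squeeze": 40}}

```text
time_s: 26.08
ee_pos: [0.46, -0.3488, 0.0038]
eef_rot: [3.141, -0.002, -0.21]
force: [0.0, -0.0, -0.3]
grip_width: 0.0509
```

```bash
python3 - <<'E'
from h import *
w=camera("wrist");cv2.imwrite("pics/wsh4.png",w["color"][:,:,::-1]);o=get_obs();print(o["ee_pos"],o["eef_rot"],o["grip_width"],o["force"])
E
```

```text
[ 0.4599452  -0.34870944  0.00359278] [ 3.14100551e+00 -1.86483784e-03 -2.09934087e-01] 0.046667399832141125 [-0.52825099  0.16487559 -0.82399949]
```

View pics/wsh4.png

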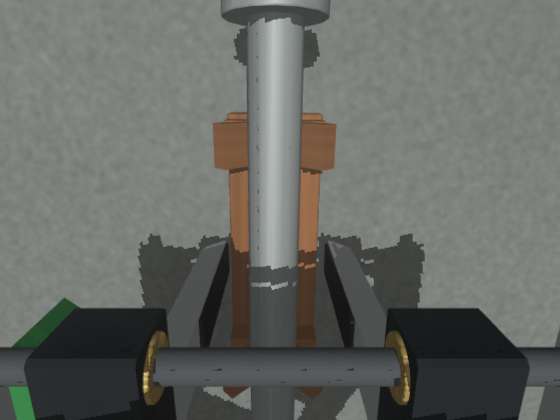

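{"name": "servo_tool", "arguments": {"moves": [[[0,0,0,0,-0.002,0.001,0.6],[0,0,0,0,-0.002,0.001,1],[0,0,0,0,-0.002,0.001,1],[0,0,0,0,-0.002,0.001,1],[0,0,0,0,-0.002,0.001,1],[0,0,0,0,-0.002,0.001,1],[0,0,0,0,-0.002,0.001,1],[0,0,0,0,-0.002,0.001,1],[0,0,0,0,-0.002,0.001,1],[0,0,0,0,-0.002,0.001,1]]], "squeeze": 45}}

```text
time_s: 26.97
ee_pos: [0.4603, -0.3473, 0.0031]
eef_rot: [-3.142, -0.002, -0.21]
force: [1.1, 5.4, 3.6]
grip_width: 0.0222
```

```bash
python3 - <<'E'
from h import *
w=camera("wrist");cv2.imwrite("pics/wsh5.png",w["color"][:,:,::-1]);o=get_obs();print(o["ee_pos"],o["eef_rot"],o["grip_width"],o["force"],o["moment"])
R0=Ro.from_euler("xyz",o["eef_rot"])
for r in (18,20,22):print(R0.inv().apply(cast(w,(275,r),.067)-o["ee_pos"]))
crop(w,205,0,345,120,5,"wsh5c.png")
E
```

```text
[ 0.46026404 -0.34734502  0.00314603] [-3.14154859e+00 -1.78634534e-03 -2.09908577e-01] 0.022985576562165023 [0.18386971 5.83243614 3.49001841] [ 0.99308452  0.06481927 -0.1246375 ]
[[ 0.1087989  -0.00066728 -0.06365969]]
[[ 0.10816095 -0.0006675  -0.06366083]]
[[ 0.10752123 -0.00066772 -0.06366197]]
```

View pics/wsh5.png

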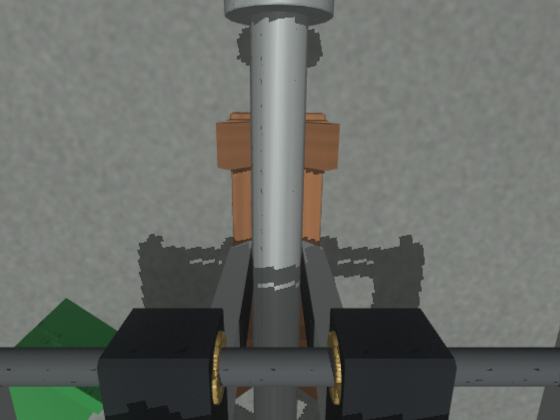

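View pics/wsh5c.png

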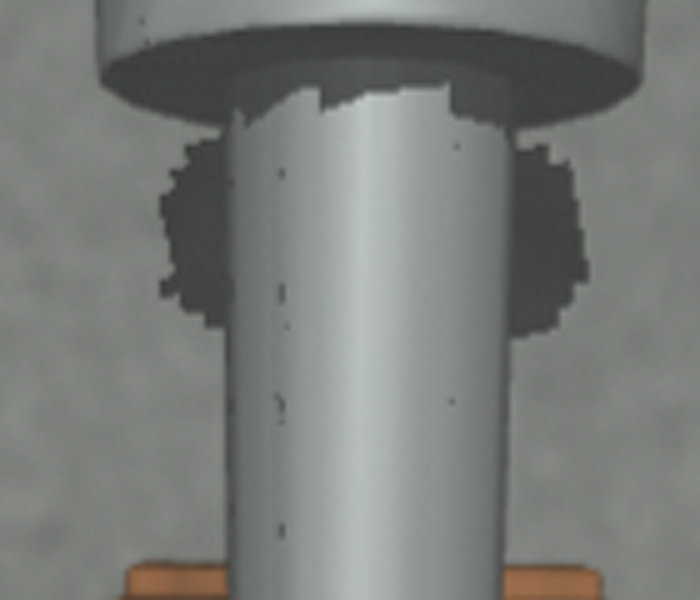

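```bash
python3 - <<'E'
from h import *
print(delta([.6111,.0212,.085],np.radians(100.5)))
E
```

```text
[ 1.1000e-03 -8.0000e-04 -1.2503e+00  1.4180e-01 -7.8380e-01 -1.6340e-01]
```

{"name": "servo_tool", "arguments": {"moves": [[[0,0,0,0,0,-0.02,1],[0,0,0,0,0,-0.05,1],[0,0,0,0,0,-0.09,1],[0,0,0,0,0,-0.13,1],[0,0,0,0,0,-0.16,1],[0,0,0,0,0,-0.164,1],[0,0,0,0,0,-0.164,1]]]}}

```text
time_s: 27.6
ee_pos: [0.4602, -0.3477, 0.0858]
eef_rot: [3.141, -0.003, -0.21]
force: [1.4, -0.3, -4.9]
grip_width: 0.0231
```

```bash
python3 - <<'E'
from h import *
w=camera("wrist");cv2.imwrite("pics/wsh6.png",w["color"][:,:,::-1]);o=get_obs();print(o["ee_pos"],o["eef_rot"],o["grip_width"],o["force"],o["moment"])
s=camera("side");cv2.imwrite("pics/ssh6.png",s["color"][:,:,::-1])
print(delta([.6111,.0212,.085],np.radians(100.5)))
E
```

```text
[ 0.45978755 -0.34728203  0.08466495] [-3.14154924e+00 -1.25238439e-03 -2.09941533e-01] 0.02325542711048222 [-0.92612053 -1.00551183 -4.3406024 ] [0.00070746 0.18954698 0.02594182]
[-1.0000e-04 -6.0000e-04 -1.2504e+00  1.4280e-01 -7.8350e-01 -1.2000e-03]
```

View pics/ssh6.png

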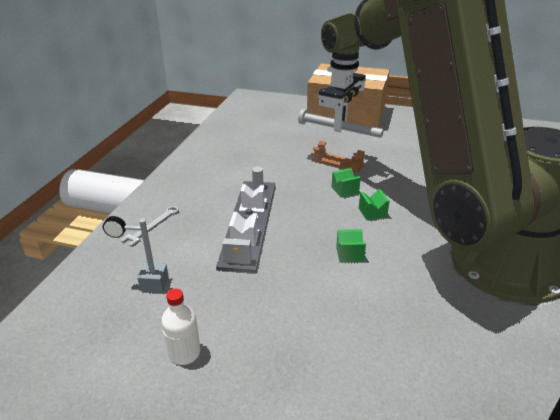

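View pics/wsh6.png

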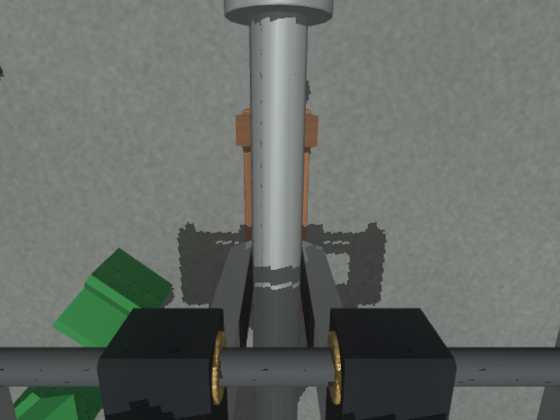

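{"name": "servo_tool", "arguments": {"moves": [[[0,0,-0.05,0.006,-0.03,0,1],[0,0,-0.12,0.017,-0.09,0,1],[0,0,-0.19,0.028,-0.155,0,1],[0,0,-0.26,0.04,-0.22,0,1],[0,0,-0.33,0.052,-0.285,0,1],[0,0,-0.4,0.064,-0.35,0,1],[0,0,-0.47,0.075,-0.415,0,1],[0,0,-0.54,0.087,-0.48,0,1],[0,0,-0.61,0.1,-0.55,0,1],[0,0,-0.68,0.112,-0.615,0,1],[0,0,-0.75,0.124,-0.68,0,1],[0,0,-0.82,0.133,-0.73,0,1]]]}}

```text
time_s: 28.7
ee_pos: [0.6007, -0.0015, 0.0828]
eef_rot: [-3.14, 0.0, 1.085]
force: [-0.3, 0.5, -4.1]
grip_width: 0.0229
```

```bash
python3 - <<'E'
from h import *
o=get_obs();print(o["ee_pos"],o["eef_rot"],o["grip_width"],o["force"],delta([.6111,.0212,.06],np.radians(100.5)))
E
```

```text
[ 0.60066009 -0.00150614  0.08283941] [-3.13978365e+00  6.42098423e-05  1.08451821e+00] 0.022856887275436485 [-0.28272555  0.48102086 -4.13554159] [-1.100e-03 -3.000e-04 -4.262e-01  4.990e-02 -2.700e-03  4.570e-02]
```

{"name": "servo_tool", "arguments": {"moves": [[[0,0,-0.07,0.01,0,0,1],[0,0,-0.14,0.02,0,0,1],[0,0,-0.21,0.03,0,0,1],[0,0,-0.28,0.04,-0.001,0,1],[0,0,-0.35,0.05,-0.002,0,1],[0,0,-0.41,0.05,-0.0027,0.01,1],[0,0,-0.426,0.05,-0.0027,0.03,1],[0,0,-0.426,0.05,-0.0027,0.046,1],[0,0,-0.426,0.05,-0.0027,0.046,1],[0,0,-0.426,0.05,-0.0027,0.046,1],[0,0,-0.426,0.05,-0.0027,0.046,1]]]}}

```text
time_s: 29.62
ee_pos: [0.6112, 0.0212, 0.0598]
eef_rot: [-3.14, -0.001, 1.753]
force: [0.5, 0.1, -3.3]
grip_width: 0.0232
```

```bash
python3 - <<'E'
from h import *
w=camera("wrist");cv2.imwrite("pics/wsh7.png",w["color"][:,:,::-1]);o=get_obs();print(o["ee_pos"],o["eef_rot"],o["grip_width"],o["force"],delta([.6111,.0212,.025],np.radians(100.5)))
s=camera("side");crop(s,190,130,330,280,4.2,"ssh7.png")
E
```

```text
[0.61129512 0.02119732 0.06013263] [-3.14052469e+00 -1.00745242e-03  1.75292165e+00] 0.02303656295127922 [-0.13072881 -0.07169449 -3.26554803] [-0.0007 -0.0006 -0.0007  0.     -0.0003  0.0703]
```

View pics/wsh7.png

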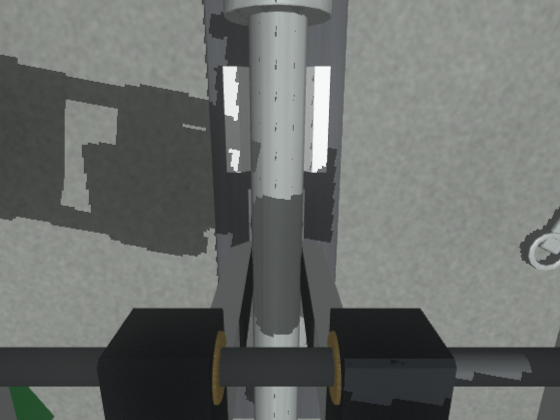

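View pics/ssh7.png

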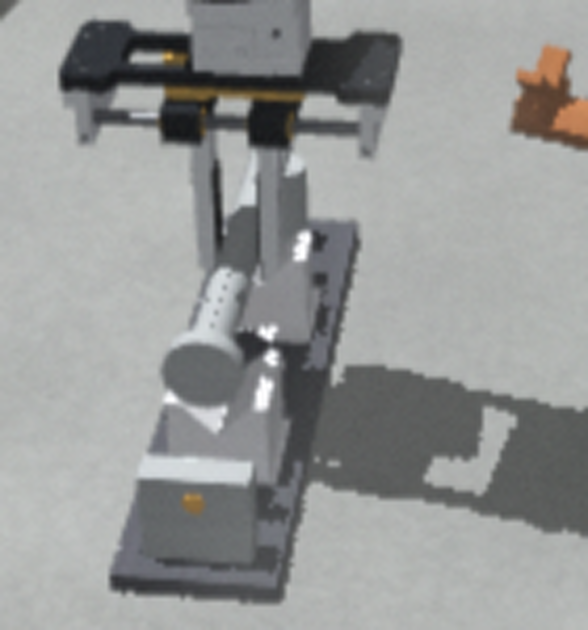

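{"name": "servo_tool", "arguments": {"moves": [[[0,0,0,0,0,0.02,1],[0,0,0,0,0,0.045,1],[0,0,0,0,0,0.065,1],[0,0,0,0,0,0.075,1],[0,0,0,0,0,0.079,1],[0,0,0,0,0,0.079,1],[0,0,0,0,0,0.079,1]]]}}

```text
time_s: 30.3
ee_pos: [0.6115, 0.0212, 0.0209]
eef_rot: [-3.141, -0.001, 1.753]
force: [0.1, -0.4, -3.8]
grip_width: 0.023
```

```bash
python3 - <<'E'
from h import *
w=camera("wrist");cv2.imwrite("pics/wsh8.png",w["color"][:,:,::-1]);o=get_obs();print(o["ee_pos"],o["eef_rot"],o["grip_width"],o["force"])
s=camera("side");crop(s,190,130,330,280,4.2,"ssh8.png")
E
```

```text
[0.61156493 0.02121569 0.02113812] [-3.14136418e+00 -8.27026584e-04  1.75310277e+00] 0.022857063023103672 [ 0.57417193  0.05986616 -3.37128316]
```

View pics/wsh8.png

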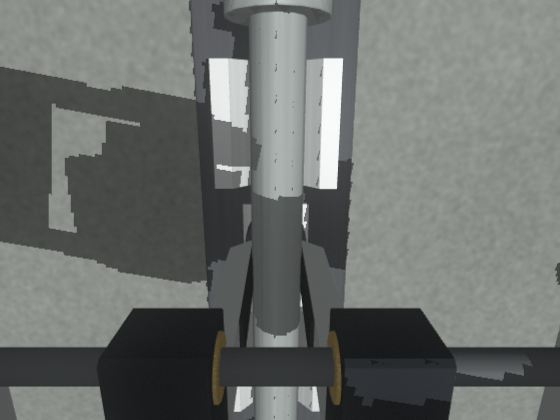

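View pics/ssh8.png

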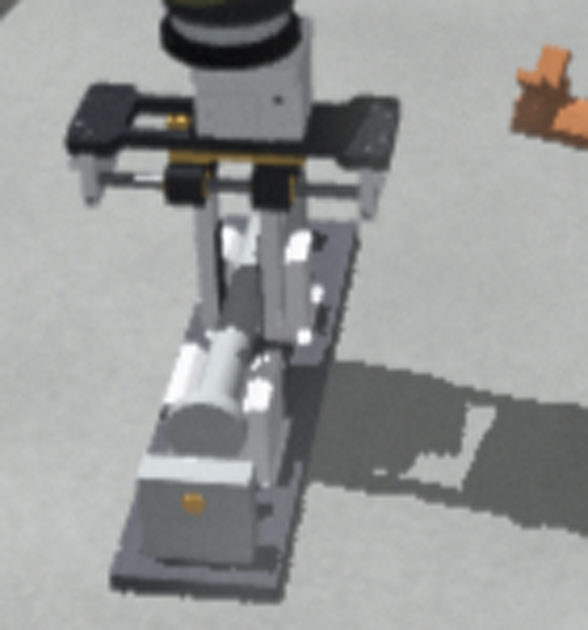

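{"name": "servo_tool", "arguments": {"moves": [[[0,0,0,0,-0.001,0.002,1],[0,0,0,0,-0.001,0.005,1],[0,0,0,0,-0.001,0.0075,1],[0,0,0,0,-0.001,0.0075,1],[0,0,0,0,-0.001,0.0075,1]]]}}

```text
time_s: 30.82
ee_pos: [0.6111, 0.0211, 0.0175]
eef_rot: [-3.141, -0.001, 1.753]
force: [-0.3, -0.1, -2.6]
grip_width: 0.0233
```

```bash
python3 - <<'E'
from h import *
o=get_obs();print(o["ee_pos"],o["eef_rot"],o["grip_width"],o["force"],o["moment"])
E
```

```text
[0.61107041 0.02114288 0.01749461] [-3.14143344e+00 -7.90979373e-04  1.75309695e+00] 0.023261167421871735 [-0.34633628 -0.11534804 -2.5786191 ] [-0.11814878  0.11404984  0.07753888]
```

{"name": "servo_tool", "arguments": {"moves": [[[0,0,0,0,0,0.001,1],[0,0,0,0,0,0.0016,1],[0,0,0,0,0,0.0016,1],[0,0,0,0,0,0.0016,1]]]}}

```text
time_s: 31.15
ee_pos: [0.6113, 0.0211, 0.0172]
eef_rot: [3.141, -0.001, 1.753]
force: [-3.0, -0.4, 4.9]
grip_width: 0.0226
```

{"name": "servo_tool", "arguments": {"moves": [[[0,0,0,0,0,0,0.7],[0,0,0,0,0,0,0.7],[0,0,0,0,0,0,0.7],[0,0,0,0,0,0,0.6],[0,0,0,0,0,0,0.5],[0,0,0,0,0,0,0.5],[0,0,0,0,0,0,0.5]]]}}

```text
time_s: 31.73
ee_pos: [0.6113, 0.0211, 0.0171]
eef_rot: [3.141, -0.001, 1.753]
force: [0.1, 0.5, -0.1]
grip_width: 0.0464
```

```bash
python3 - <<'E'
from h import *
w=camera("wrist");cv2.imwrite("pics/wsh9.png",w["color"][:,:,::-1]);o=get_obs();print(o["ee_pos"],o["eef_rot"],o["grip_width"],o["force"])
E
```

```text
[0.61127347 0.02113075 0.01710255] [ 3.14121146e+00 -6.73544812e-04  1.75315597e+00] 0.04668871498967954 [ 0.43235629 -0.11451116 -0.03056408]
```

View pics/wsh9.png

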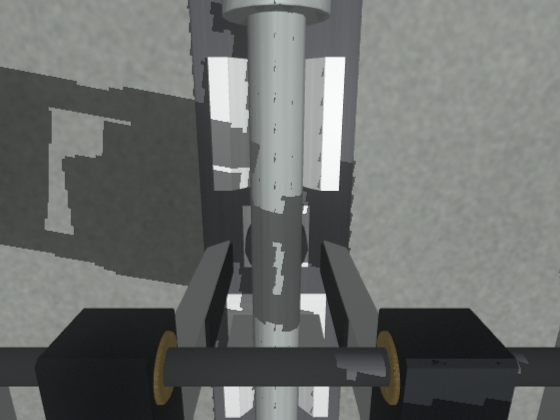

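Seated at the expected height (force crossed to +4.9 N at ee_z 0.017). Now rise straight and retreat.

{"name": "servo_tool", "arguments": {"moves": [[[0,0,0,0,0,-0.02,0.4],[0,0,0,0,0,-0.06,0.4],[0,0,0,0,0,-0.12,0.4],[0,0,0,0,0,-0.18,0.4],[0,0,0,0,0,-0.24,0.4],[0,0,0,0,-0.06,-0.28,0.4],[0,0,0,0,-0.13,-0.3,0.4],[0,0,0,0,-0.2,-0.3,0.4],[0,0,0,0,-0.27,-0.3,0.4],[0,0,0,0,-0.34,-0.3,0.4],[0,0,0,0,-0.4,-0.3,0.4],[0,0,0,0,-0.4,-0.3,0.4]]]}}

```text
time_s: 32.78
ee_pos: [0.4111, -0.0156, 0.1679]
eef_rot: [3.141, -0.0, 1.753]
force: [-0.3, -0.2, 0.6]
grip_width: 0.0563
```

```bash
python3 - <<'E'
from h import *
w=camera("wrist");cv2.imwrite("pics/wf.png",w["color"][:,:,::-1]);o=get_obs();print(o["ee_pos"],o["force"])
s=camera("side");crop(s,100,130,330,320,3,"sf.png")
c=camera("top");crop(c,130,70,400,220,2.9,"tf.png");crop(c,200,130,370,220,4.5,"tf2.png")
f=lambda x,y:(200+x/4.5,130+y/4.5)
E
```

```text
[ 0.41334903 -0.01553268  0.1683067 ] [ 0.0592138   0.2911944  -0.06768456]
```

View pics/tf2.png

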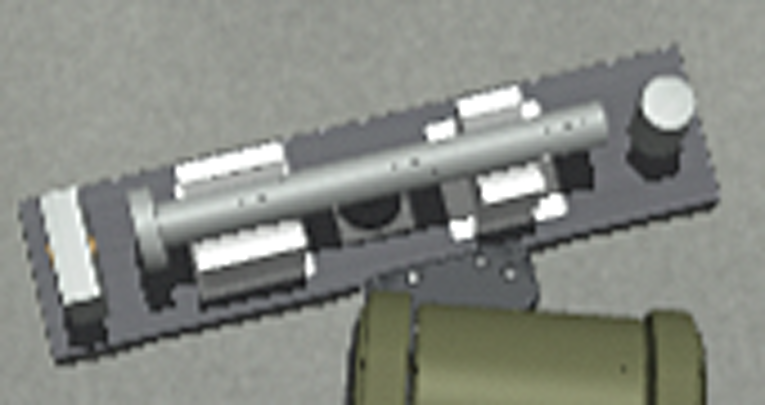

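View pics/sf.png

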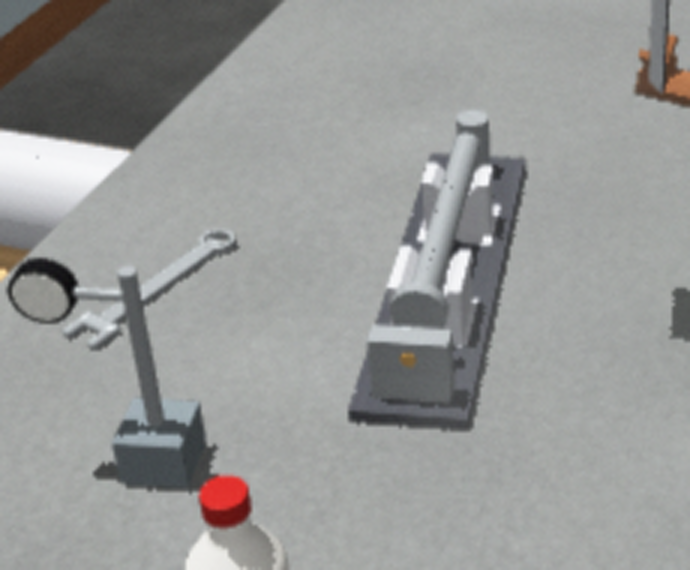

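View pics/wf.png

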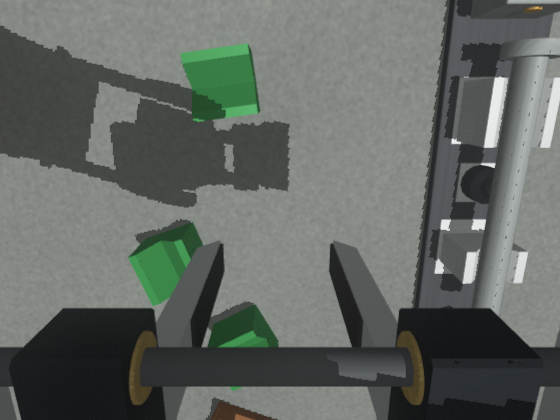

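```bash
python3 - <<'E'
from h import *
c=camera("top");f=lambda x,y:(200+x/4.5,130+y/4.5)
P=cast(c,[f(137,230),f(606,121)],.059);print(P,P.mean(0),np.linalg.norm(P[0]-P[1]))
ax=np.array([-.0257,.1378]);ax/=np.linalg.norm(ax);print((P.mean(0)[:2]-[.6104,.0217])@ax,(P.mean(0)[:2]-[.6104,.0217])@[ax[1],-ax[0]],np.degrees(np.arctan2(*(P[0]-P[1])[[1,0]])))
a=cv2.imread("pics/top0.png").astype(int);b=c["color"][:,:,::-1].astype(int)
d=np.abs(a-b).max(2);print("ind",d[70:150,140:190].max(),"oil",d[165:215,78:125].max(),"greens",d[265:305,252:290].max())
E
```

```text
[[ 0.58789258  0.14340296  0.059     ]
 [ 0.63287788 -0.10444272  0.059     ]] [0.61038523 0.01948012 0.059     ] 0.2518951308124546
-0.0021795420109636454 -0.0004215117819954482 100.28749182831379
ind 16 oil 17 greens 175
```

```bash
python3 - <<'E'
from station import *
print(get_obs()["time_s"],get_obs()["joint_vel"].round(3)); print(hand_in())
E
```

```text
32.9833 [ 0.003  0.022 -0.002  0.    -0.002 -0.001]
the job is handed in; nothing more can be done
None
```

I placed all four parts and handed the job in at 33 s of the 96 s allowed; no verdict came back. The order was jack, wide V-block next to the end stop, narrow V-block next to the post, then the shaft with its flange towards the stop.

**V-blocks and jack:** before release, the wrist camera showed the blocks about 0.3 mm off their pad centres. Their grooves were parallel to the pad edges to within about 0.1°. I moved the jack 1.5 mm after measuring it 1.8 mm off, and the wrist and top pictures then showed it centred.

**Shaft:** the wrist force turned to +4.9 N upward at the height expected for the V-blocks. The top camera shows its middle about 2 mm from the plate centre lengthwise and 0.4 mm sideways. Its direction reads 100.3° against 100.6° for the plate.

**Bystanders:** the oil bottle and the indicator stand look unchanged from the first top picture. The arm was clear of everything at the end.

**What disagreed:**
- The real fingertips sit about 27 mm behind the reported tool point. The first grasp at the jack closed on nothing just above it and moved nothing, so I measured the offset and allowed for it from then on.
- The top and wrist cameras differed by 1 to 2 mm, so I centred the parts within single wrist pictures.

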